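Reset the drilling-jig stop lightly against its sprung gauge, slack out, and lock it

ROBOT

A 6-joint arm with a two-finger parallel gripper is mounted at the origin on the work surface. World frame = base frame: x ahead of the robot, y to its left, z up, the work surface at z = 0. Lengths are in m, angles in rad, forces in N, time in s.
With the tool pointing down it reaches from about 0.375 to 0.9 m from the base axis. Payload 3.1 kg.
Tool frame: the origin (TCP) lies at the very end of the fingers, on their centre line; the grasp point (between the pads) lies 19 mm behind it (manip.pinch_z is the distance from the TCP to the grasp point, in m); z points along the fingers, y is the direction in which the jaws open and shut (so a half turn about z gives the same grasp; the last joint's range is limited). The gripper opens to 85 mm and grips with 20 to 120 N. Pads are 22 mm wide; open, the fingers measure 114 mm over their backs; the gripper's body (76 mm by 85 mm) begins 54 mm behind the grasp point. The pads swing forward as they close: fully open they stand 13 mm farther back than shut.
Start: joints at [-1.294, 0.527, 1.433, -0, 1.181, -0.178], TCP at [0.275, -0.561, 0.21] pointing down, gripper open.
Joint ranges: [-3.08, 3.08], [-0.75, 2.2], [0.22, 2.44], [-1.43, 4.57], [0, 2.65], [-2.85, 2.85]. Speed limits (rad/s): [2.79, 2.79, 3.14, 3.14, 3.14, 3.14].

INTERFACE

Orientations are given as a unit quaternion [x, y, z, w].
In Python, from station import manip gives the robot as it stands.
- The arm moves only by the tool drive_tool, never from a script. Its argument "increments" is a list of rows, each a list of 7 numbers: the closure in counts, from 0 (fully open) to 255 (shut), then the shift along the tool's x, y, z in cm, then the turn, a rotation vector about the tool's x, y, z in rad. A call has 1 to 20 rows; each row is the pose to reach, as a shift and turn from the pose commanded when the call began, along the tool's axes at that moment; what a row does not reach only later rows make up. A row lasts 1/10 s, in which the tool goes at most 50 mm and 8.59 degrees, less where a joint would pass 70% of its speed; a pose out of reach is approached as far as the arm can. A call with a gripper value outside its range is refused whole. The fingers move at their own pace and stop on an object; "force" is the grip in N (left out, the last holds). Time passes only in rows, so rows that repeat a pose let the fingers close. It gives the time, the measured TCP pose, the force and the opening at its end, in the units of the state.
- manip.sense(): the state, without advancing time (a new reading comes with each control period).
- manip.snapshot(name): name is "scene" or "top" or "wrist"; returns the picture (400x640x3 uint8, red, green, blue); there is no depth.
- manip.camera_model(name): a dict with "mtx" (3x3 intrinsics, pixels), "cam_to_world" (4x4, takes a point from camera to world coordinates). Camera axes: x right, y down, z forward; pixel columns grow to the right and rows downward; lengths in m; the calibration is good to about 2 mm. A picture is of the moment at which its call begins: read the wrist's pose just before it. camera_model takes no time and is no camera call; for the wrist camera it gives the pose at the moment of the call.
- manip.sign_off(): hands the job in, once; it reports no verdict.
The state is a dict: "t": time; "q": joint angles; "qd": joint speeds; "tau": joint torques, N m; "tcp_pos": TCP position; "tool_rot": TCP orientation; "force": force on the tool from outside, world axes, zero at the start; "ft_torque": the same for the moment, N m; "finger_gap": opening from 0.0 (shut) to 1.0 (fully open).
Only numpy, scipy, OpenCV 4.12 (cv2) and the standard library are available. Lean on these libraries where they do the work, as an engineer would, in place of code of your own. Each camera call takes 0.05 s, during which the arm holds its last target. There are 200 camera calls.

TASK

The stop of the hook-drilling jig has been wound too far into the sprung nose of its setting gauge. Wind the crank, neither squeezing nor forcing it hard, back until the stop stands clear of the nose, then wind it forward again, so that the slack is out, until you feel the stop just come up against the nose, pressing it in by less than 1.5 mm, and do not turn back from there. Then swing the stop's lock lever over to its end and let go, leaving the things lying around alone.

Things in the scene. Friction and masses are not known exactly. Their poses are not given: they have to be found in the camera images.
- jig: screw-driven drilling jig, fixed to the floor: dark base plate 150 x 400 x 12 mm, aluminium bed along its y. Origin on the floor under the middle of the bed; z up; y along the slide, away from the crank (crank at y = -140 mm, gauge at +100 mm). The stop slides along y, 16 mm per turn of the screw; the crank turns about z: clockwise from above drives the stop forward (+y, into the gauge)
- crank_axis (a point): point on the crank's upright axis, 100 mm above the floor. Crank: aluminium disc of 90 mm diameter, top 74 mm above the floor (hub to 80 mm). At each reversal it has about 0.8 rad of free play to the screw: there it turns with about 0.6 N at the handle and the stop stands still. Driving the free stop takes about 6 to 8 N; against the nose about 3.5 N more, coming on as a step on touching
- crank_handle (a point): middle of the crank's black upright round handle, diameter 18 mm, 76 to 121 mm above the floor, spinning freely on its pin, 35 mm from the crank axis; this point is 100 mm above the floor. More than 60 N between fingers and crank, squeeze of both fingers included, is too hard
- crank (a joint): free play between crank and screw, rad: 0 = taken up backward (anticlockwise), 0.8 = taken up forward (clockwise), between = loose
- stop: the stop: steel saddle 78 x 56 x 22 mm on the bed with a beech fence on its -x side; axes as the jig's; origin under its middle, 40 mm above the floor. It slides along the jig's y
- stop_face (a point): centre of the stop's forward (+y) face, which meets the gauge's nose; 52 mm above the floor
- gauge: setting gauge fixed on the bed: dark steel housing 50 x 55 x 28 mm; axes as the jig's; origin at the centre of its face towards the stop, 52 mm above the floor. A round steel nose of 14 mm stands out of this face by 14 to 22 mm when free (it is not known how far), sprung: it begins to give at 50 N and takes 4 N more per mm, up to 14 mm. Its pressing in is not given by any reading: feel it
- lever_pivot (a point): on the turning axis of the lock lever, on top of the stop, 88 mm above the floor (level with the middle of the lever's knob)
- lever_knob (a point): middle of the lock lever's upright black knob, diameter 16 mm, 69 to 99 mm above the floor, 55 mm from the lever's axis; this point is 88 mm above the floor. The lever's arm is 14 mm wide, its top 76 mm above the floor
- lock_lever (a joint): lock lever angle, rad: 0 = open, lever along the slide pointing to the crank; turns anticlockwise seen from above (its knob goes to the jig's +x side) to 1.5 = locked, pointing to +x, against its end stop. About 2 N at the knob moves it; it stays where left
- sanding_block_c (a point): bystander: beech sanding block 65 x 110 x 30 mm, its centre
- nail_tray_c (a point): bystander: clear plastic nail tray 80 x 120 x 28 mm, its centre
- hammer_grip (a point): bystander: steel hammer lying on the floor, a point on its handle
- hook_c (a point): bystander: chrome wall hook on a round foot of 44 mm, 56 mm tall, a point 20 mm above its foot

How it is judged:
By the outcome, as a careful person would: the job done as asked, in the order asked, and still so for the second after the job is handed in, with the robot touching nothing.
It also fails if it takes over 72 s, if anything falls off the work surface, if the arm or the gripper's body presses on something with over 40 N, if the wrist force passes 120 N, or if a joint passes its speed limit or range.

## Working session

There is one attempt and no reset: what is moved stays moved. The work goes in short steps, Python scripts to look and compute and a tool call to move; the robot and the scene stay as the last step left them, time stands still between calls to the robot, and variables do not carry over. Pictures are saved under pics/ and viewed, about 8 in all and at most 12, crops included, and the job is handed in when it is done.

Besides the shell and the picture viewer there is one more tool, called after "Request:" in YAML: its name, and indented under it one key for each argument. drive_tool: Moves the arm, as the interface text tells. Its arguments: {"type":"object","properties":{"increments":{"type":"array","items":{"type":"array","items":{"type":"number"}}},"force":{"type":"number"}},"required":["increments"]}

```bash
mkdir -p pics; ls; python3 - <<'E'
from station import manip
import cv2,numpy as np
s=manip.sense();print({k:np.round(v,3).tolist() for k,v in s.items()})
for n in("scene","top"):
    cv2.imwrite(f"pics/{n}0.png",manip.snapshot(n)[:,:,::-1]);c=manip.camera_model(n);print(n,np.round(c["mtx"],1).tolist(),np.round(c["cam_to_world"],3).tolist())
E
```

```text
pics
{'t': 0.0, 'q': [-1.294, 0.529, 1.434, 0.0, 1.181, -0.178], 'qd': [0.001, -0.001, 0.001, 0.0, 0.002, -0.0], 'tau': [-0.0, -44.236, -17.802, -0.0, 0.008, 0.0], 'tcp_pos': [0.274, -0.561, 0.209], 'tool_rot': [0.974, 0.225, -0.0, -0.001], 'force': [0.251, -0.004, -0.077], 'ft_torque': [-0.04, -0.053, -0.006], 'finger_gap': 1.0}
scene [[363.1, 0.0, 312.9], [0.0, 363.1, 200.3], [0.0, 0.0, 1.0]] [[0.509, 0.734, -0.45, 1.012], [0.861, -0.427, 0.277, -0.212], [0.011, -0.529, -0.849, 0.897], [0.0, 0.0, 0.0, 1.0]]
top [[398.6, 0.0, 314.4], [0.0, 398.6, 203.9], [0.0, 0.0, 1.0]] [[0.098, -0.973, 0.207, 0.316], [-0.995, -0.096, 0.021, 0.01], [-0.0, -0.208, -0.978, 1.377], [0.0, 0.0, 0.0, 1.0]]
```

View pics/top0.png

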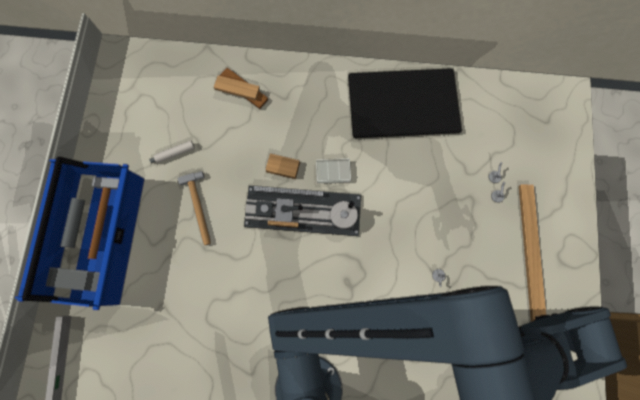

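View pics/scene0.png

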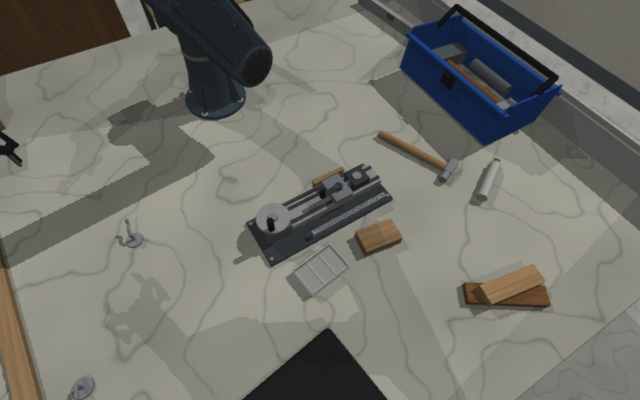

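The top view shows the jig at about (303,210), with its crank disc at (345,213) and the gauge on the left. The scene view shows the same jig at about (320,205), with the crank handle at (270,224). I'll measure the plate, then move the wrist camera over it.

```bash
cat > h.py <<'E'
from station import manip
import cv2,numpy as np
from scipy.spatial.transform import Rotation as R
def ray(cm,p):
    d=np.linalg.solve(cm["mtx"],[p[0],p[1],1.]);T=cm["cam_to_world"];T=np.array(T);return T[:3,3],T[:3,:3]@d
def plane(cm,p,z):
    o,d=ray(cm,p);return o+d*(z-o[2])/d[2]
def proj(cm,P):
    T=np.linalg.inv(np.array(cm["cam_to_world"]));c=T[:3,:3]@np.array(P)+T[:3,3];u=np.array(cm["mtx"])@c;return u[:2]/u[2]
def tri(c1,p1,c2,p2):
    o1,d1=ray(c1,p1);o2,d2=ray(c2,p2);s=np.linalg.lstsq(np.c_[d1,-d2],o2-o1,rcond=None)[0]
    a,b=o1+d1*s[0],o2+d2*s[1];return (a+b)/2,np.linalg.norm(a-b)
def rel(P,yaw):
    "shift in tool axes (cm) and turn for a target TCP P, tool down, tool y axis at world angle yaw; from the measured pose"
    s=manip.sense();r=R.from_quat(s["tool_rot"]);y=np.array([np.cos(yaw),np.sin(yaw),0]);z=np.array([0,0,-1.]);t=R.from_matrix(np.c_[np.cross(y,z),y,z])
    return np.round(r.inv().apply(np.array(P)-s["tcp_pos"])*100,2),np.round((r.inv()*t).as_rotvec(),3)
E
python3 - <<'E'
from h import *
im=cv2.imread("pics/top0.png");c=manip.camera_model("top")
m=(im.max(2)<75).astype(np.uint8);m[:175]=0;m[245:]=0;m[:,:235]=0;m[:,370:]=0
m=cv2.morphologyEx(m,cv2.MORPH_CLOSE,np.ones((15,15)))
ct=max(cv2.findContours(m,0,2)[0],key=cv2.contourArea)
b=cv2.boxPoints(cv2.minAreaRect(ct));print(b)
W=np.array([plane(c,p,.012) for p in b]);print(W.round(3),W.mean(0),[np.linalg.norm(W[i]-W[i-1]).round(3) for i in range(4)])
s=manip.sense();cw=manip.camera_model("wrist");T=np.linalg.inv(np.array(cw["cam_to_world"]));r=R.from_quat(s["tool_rot"])
print("cam in tool",r.inv().apply(np.array(cw["cam_to_world"])[:3,3]-s["tcp_pos"]),(r.inv()*R.from_matrix(np.array(cw["cam_to_world"])[:3,:3])).as_matrix().round(2),cw["mtx"])
print("tool axes",r.as_matrix().round(2))
E
```

```text
[[244.85278 227.06091]
 [247.75128 186.48224]
 [360.9594  194.56854]
 [358.0609  235.14722]]
[[ 0.5    0.271  0.012]
 [ 0.644  0.28   0.012]
 [ 0.654 -0.12   0.012]
 [ 0.51  -0.121  0.012]] [0.57696388 0.07732276 0.012     ] [np.float64(0.392), np.float64(0.145), np.float64(0.4), np.float64(0.144)]
cam in tool [ 0.07834393  0.00016881 -0.16312266] [[ 0.   -0.95 -0.3 ]
 [ 1.    0.    0.  ]
 [-0.   -0.3   0.95]] [[299.0211765    0.         323.55728125]
 [  0.         299.0211765  202.12571231]
 [  0.           0.           1.        ]]
tool axes [[ 0.9   0.44 -0.  ]
 [ 0.44 -0.9   0.  ]
 [ 0.   -0.   -1.  ]]
```

The plate fits 0.395 x 0.145 m, centred at (0.577, 0.077), with the jig y axis close to world +y. Next I'll move the wrist camera above it.

```bash
python3 -c "
from h import *
print(rel([.60,.05,.26],-np.pi/2))"
```

```text
(array([ 56.08, -40.58,  -4.99]), array([-0.002,  0.   ,  0.455]))
```

Request:
drive_tool:
  increments:
    - [0,5,-3.6,-5,0,0,0.04]
    - [0,56.1,-40.6,-5,0,0,0.455]
    - [0,56.1,-40.6,-5,0,0,0.455]
    - [0,56.1,-40.6,-5,0,0,0.455]
    - [0,56.1,-40.6,-5,0,0,0.455]
    - [0,56.1,-40.6,-5,0,0,0.455]
    - [0,56.1,-40.6,-5,0,0,0.455]
    - [0,56.1,-40.6,-5,0,0,0.455]
    - [0,56.1,-40.6,-5,0,0,0.455]
    - [0,56.1,-40.6,-5,0,0,0.455]
    - [0,56.1,-40.6,-5,0,0,0.455]
    - [0,56.1,-40.6,-5,0,0,0.455]
    - [0,56.1,-40.6,-5,0,0,0.455]
    - [0,56.1,-40.6,-5,0,0,0.455]
    - [0,56.1,-40.6,-5,0,0,0.455]
    - [0,56.1,-40.6,-5,0,0,0.455]
    - [0,56.1,-40.6,-5,0,0,0.455]
    - [0,56.1,-40.6,-5,0,0,0.455]
  force: 20

```text
t: 1.9
tcp_pos: [0.5994, 0.0482, 0.2598]
tool_rot: [1.0, -0.001, -0.001, 0.0]
force: [0.7, -0.2, 0.3]
finger_gap: 0.995
```

```bash
python3 - <<'E'
from h import *
s=manip.sense();print(s["tcp_pos"],s["t"])
c=manip.camera_model("wrist");np.savez("w1.npz",**{k:np.array(c[k]) for k in("mtx","cam_to_world")})
cv2.imwrite("pics/w1.png",manip.snapshot("wrist")[:,:,::-1])
E
```

```text
[0.59942105 0.04823875 0.25977372] 1.9
```

View pics/w1.png

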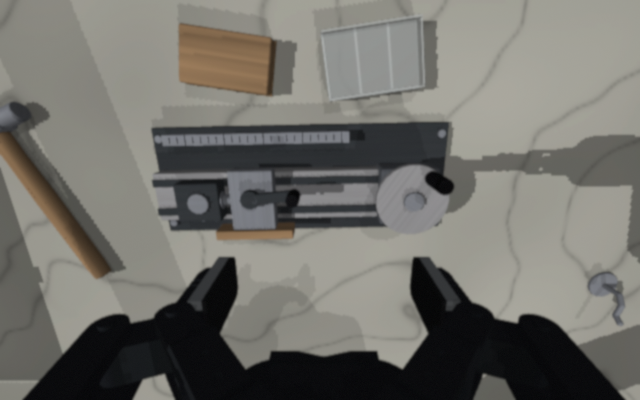

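The wrist view shows the disc around (414,200) with its hub at (416,202). The black handle leans outward at (440,183), the lever pivot is at about (253,198), the knob at (292,198), and the gauge housing at (198,203). The gap between stop and gauge runs from column 221 to 229. The sanding block, tray, hammer and hook are all well away from it.

```bash
python3 - <<'E'
from h import *
im=cv2.imread("pics/w1.png");c=dict(np.load("w1.npz"));g=im.max(2)
def blob(x0,x1,y0,y1,t):
    m=np.zeros(g.shape,np.uint8);m[y0:y1,x0:x1]=(g[y0:y1,x0:x1]<t)
    return max(cv2.findContours(m,0,1)[0],key=cv2.contourArea)
# disc
m=np.zeros(g.shape,np.uint8);m[155:245,368:460]=((g>125)&(np.ptp(im.astype(int),axis=2)<14))[155:245,368:460]
k=max(cv2.findContours(m,0,2)[0],key=cv2.contourArea);(x,y),r=cv2.minEnclosingCircle(k)
a=plane(c,(x,y),.074);print("disc",x,y,r,a,"r mm",np.linalg.norm(plane(c,(x+r,y),.074)-a)*1e3)
h=plane(c,(416,202),.08);print("hub",h)
for n,b,z0,z1 in(("handle",blob(418,462,165,200,38),.076,.121),("knob",blob(280,305,186,212,38),.069,.099)):
    p=b[:,0,:].astype(float);rr=cv2.minAreaRect(b);print(n,rr,p.min(0),p.max(0))
    mid=plane(c,rr[0],(z0+z1)/2);print("  mid",mid)
    P=mid.copy()
    print("  check axis proj z0,z1",proj(c,[P[0],P[1],z0]),proj(c,[P[0],P[1],z1]))
    if n=="handle":print("  r to hub",np.linalg.norm((mid-h)[:2]),np.linalg.norm((mid-a)[:2]))
print("pivot",plane(c,(253,198),.082),"jigcentre?",)
vis=cv2.resize(im[150:250,150:470],None,fx=2.5,fy=2.5,interpolation=2);cv2.imwrite("pics/w1c.png",vis)
E
```

```text
disc 413.5 218.0 52.4047737121582 [ 0.54584644 -0.06355115  0.074     ] r mm 65.27550365823235
hub [ 0.56866935 -0.06279161  0.08      ]
handle ((441.6463623046875, 179.3170928955078), (28.267452239990234, 22.801372528076172), 38.65980529785156) [426. 165.] [452. 193.]
  mid [ 0.60097788 -0.08286101  0.0985    ]
  check axis proj z0,z1 [434.48692172 174.92491837] [449.79314904 184.31498466]
  r to hub 0.03803447618621274 0.05841529239006171
knob ((290.1020812988281, 201.62110900878906), (12.764705657958984, 26.058822631835938), 28.07248878479004) [280. 190.] [298. 211.]
  mid [0.57067167 0.08819636 0.084     ]
  check axis proj z0,z1 [291.39311533 197.95690458] [288.70286581 205.59235335]
pivot [0.57463721 0.132457   0.082     ] jigcentre?
```

View pics/w1c.png

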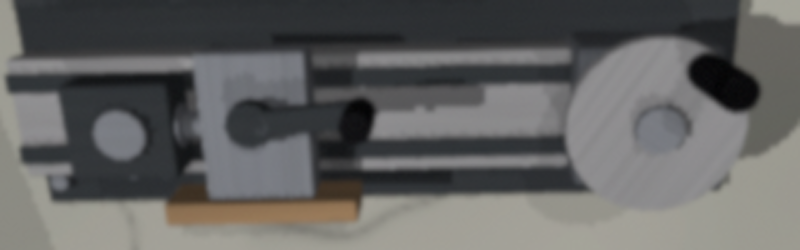

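In the crop, the disc centre falls at (412.6,199.2) in full-image pixels and the hub at (414.8,202). The handle base is at (432.4,179.2) with its top at (446.8,186.8). The knob top is at (293.2,197.2) and the pivot cap at (249.6,199.6).

```bash
python3 - <<'E'
from h import *
c=dict(np.load("w1.npz"))
d=plane(c,(412.6,199.2),.074);h=plane(c,(414.8,202),.08);b=plane(c,(432.4,179.2),.08);t=plane(c,(446.8,186.8),.121)
k=plane(c,(293.2,197.2),.099);p=plane(c,(249.6,199.6),.08)
for n,v in zip("disc hub hbase htop knob pivot".split(),(d,h,b,t,k,p)):print(n,v.round(4))
ax=(d+h)/2
hd=(b+t)/2;print("r",np.linalg.norm((hd-ax)[:2]),"ang",np.arctan2(*(hd-ax)[[1,0]]),"lever",np.linalg.norm((k-p)[:2]),"jig y dir",np.arctan2(*(p-ax)[[1,0]]))
a=np.arctan2(*(hd-ax)[[1,0]])
# tool y tangential, nearest to present tool y (-90deg)
for yaw in(a+np.pi/2,a-np.pi/2):
    H=ax[:2]+.035*np.array([np.cos(a),np.sin(a)]);print(yaw,rel([*H,.15],yaw),H)
print(manip.sense()["q"])
E
```

```text
disc [ 0.5704 -0.0603  0.074 ]
hub [ 0.5687 -0.0613  0.08  ]
hbase [ 0.5967 -0.0795  0.08  ]
htop [ 0.5983 -0.0801  0.121 ]
knob [0.5807 0.0827 0.099 ]
pivot [0.572  0.1372 0.08  ]
r 0.03383697242754735 ang -0.5951532649060765 lever 0.05511508059020805 jig y dir 1.558066092691559
0.9756430618888201 (array([-0.07, 12.86, 11.  ]), array([-1.000e-03,  1.000e-03, -2.549e+00])) [ 0.59849358 -0.08042369]
-2.165949591700973 (array([-0.07, 12.86, 11.  ]), array([0.   , 0.001, 0.593])) [ 0.59849358 -0.08042369]
[-1.05311334e-01  4.44019228e-01  1.43409905e+00 -2.96498205e-04
  1.26418369e+00  1.46802214e+00]
```

The geometry agrees with the given sizes: lever arm 55.1 mm and crank radius 33.8 mm. I'll cage the handle loosely from above, biasing the wrist so it has room for a long anticlockwise turn.

Request:
drive_tool:
  increments:
    - [160,-0.1,5,5,0,0,0.15]
    - [160,-0.1,9,9,0,0,0.3]
    - [160,-0.1,12.9,11,0,0,0.45]
    - [160,-0.1,12.9,11,0,0,0.6]
    - [160,-0.1,12.9,11,0,0,0.75]
    - [160,-0.1,12.9,11,0,0,0.9]
    - [160,-0.1,12.9,11,0,0,1.05]
    - [160,-0.1,12.9,11,0,0,1.05]
    - [160,-0.1,12.9,11,0,0,1.05]

```text
t: 2.85
tcp_pos: [0.5989, -0.0802, 0.1502]
tool_rot: [0.866, -0.501, 0.0, 0.0]
force: [0.7, -0.3, 0.3]
finger_gap: 0.373
```

```bash
python3 - <<'E'
from h import *
s=manip.sense();print(s["tcp_pos"],s["q"],s["finger_gap"])
c=manip.camera_model("wrist")
cv2.imwrite("pics/w2.png",manip.snapshot("wrist")[:,:,::-1])
E
```

```text
[ 0.59885172 -0.08018211  0.1502189 ] [-3.17844746e-01  5.71416230e-01  1.54414307e+00 -4.68947824e-05
  1.02591720e+00  2.30154550e+00] 0.37315568447966946
```

View pics/w2.png

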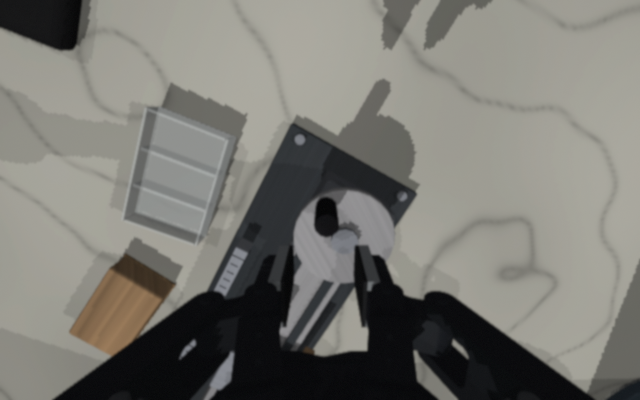

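The handle (325,217) sits between the fingers, whose centre is at column 323. Descending and narrowing the cage.

Request:
drive_tool:
  increments:
    - [160,0,0,2.5,0,0,0]
    - [160,0,0,5,0,0,0]
    - [160,0,0,6.2,0,0,0]
    - [160,0,0,6.2,0,0,0]
    - [185,0,0,6.2,0,0,0]
    - [185,0,0,6.2,0,0,0]
    - [185,0,0,6.2,0,0,0]

```text
t: 3.6
tcp_pos: [0.5998, -0.0795, 0.0891]
tool_rot: [0.865, -0.501, 0.001, -0.0]
force: [-0.1, -1.4, -0.2]
finger_gap: 0.277
```

```bash
cat >> h.py <<'E'
AX=np.array([.5695,-.0608])
def arc(th,turn=1.,n=12,z=.088,ph=None):
    "rows (tool cm, turn) carrying the TCP by th rad (world, + = ccw) round AX at 35 mm; ph = start angle of the TCP"
    s=manip.sense();r=R.from_quat(s["tool_rot"]);d=s["tcp_pos"][:2]-AX;a=np.arctan2(d[1],d[0])
    print("t",s["t"],"ang",a.round(3),"r",np.linalg.norm(d).round(4),"z",s["tcp_pos"][2].round(4),"q1,q6",s["q"][0].round(2),s["q"][5].round(2),"gap",s["finger_gap"])
    f=np.array(s["force"]);e=d/np.linalg.norm(d);print("F rad",(f[:2]@e).round(2),"tang(ccw)",(e[0]*f[1]-e[1]*f[0]).round(2),"z",f[2].round(2))
    for k in range(1,n+1):
        b=a+th*k/n;P=np.array([*(AX+.035*np.array([np.cos(b),np.sin(b)])),z]);v=r.inv().apply(P-s["tcp_pos"])*100
        print([*v.round(2),0,0,round(-th*turn*k/n,3)])
E
python3 -c "
from h import *
arc(1.8,.85,12)"
```

```text
t 3.6 ang -0.554 r 0.0356 z 0.0891 q1,q6 -0.32 2.3 gap 0.27653287932272197
F rad 0.6 tang(ccw) -1.23 z -0.24
[np.float64(-0.34), np.float64(-0.41), np.float64(0.11), 0, 0, -0.128]
[np.float64(-0.69), np.float64(-0.81), np.float64(0.11), 0, 0, -0.255]
[np.float64(-1.09), np.float64(-1.14), np.float64(0.11), 0, 0, -0.383]
[np.float64(-1.53), np.float64(-1.42), np.float64(0.11), 0, 0, -0.51]
[np.float64(-2.02), np.float64(-1.62), np.float64(0.11), 0, 0, -0.638]
[np.float64(-2.53), np.float64(-1.75), np.float64(0.11), 0, 0, -0.765]
[np.float64(-3.05), np.float64(-1.8), np.float64(0.11), 0, 0, -0.893]
[np.float64(-3.57), np.float64(-1.78), np.float64(0.11), 0, 0, -1.02]
[np.float64(-4.09), np.float64(-1.67), np.float64(0.1), 0, 0, -1.147]
[np.float64(-4.58), np.float64(-1.49), np.float64(0.1), 0, 0, -1.275]
[np.float64(-5.04), np.float64(-1.24), np.float64(0.1), 0, 0, -1.403]
[np.float64(-5.46), np.float64(-0.92), np.float64(0.1), 0, 0, -1.53]
```

Request:
drive_tool:
  increments:
    - [185,-0.34,-0.41,0,0,0,-0.128]
    - [185,-0.69,-0.81,0,0,0,-0.255]
    - [185,-1.09,-1.14,0,0,0,-0.383]
    - [185,-1.53,-1.42,0,0,0,-0.51]
    - [185,-2.02,-1.62,0,0,0,-0.638]
    - [185,-2.53,-1.75,0,0,0,-0.765]
    - [185,-3.05,-1.8,0,0,0,-0.893]
    - [185,-3.57,-1.78,0,0,0,-1.02]
    - [185,-4.09,-1.67,0,0,0,-1.147]
    - [185,-4.58,-1.49,0,0,0,-1.275]
    - [185,-5.04,-1.24,0,0,0,-1.403]
    - [185,-5.46,-0.92,0,0,0,-1.53]

```text
t: 4.8
tcp_pos: [0.5824, -0.0289, 0.0891]
tool_rot: [0.971, 0.241, 0.002, 0.002]
force: [2.7, -3.4, -2.4]
finger_gap: 0.274
```

```bash
python3 -c "
from h import *
arc(1.8,.8,12)
cv2.imwrite('pics/t3.png',manip.snapshot('top')[:,:,::-1]);cv2.imwrite('pics/w3.png',manip.snapshot('wrist')[:,:,::-1])"
```

```text
t 4.8 ang 1.188 r 0.0344 z 0.0891 q1,q6 -0.24 0.85 gap 0.27389594123424954
F rad -2.13 tang(ccw) -3.82 z -2.41
[np.float64(-0.33), np.float64(-0.41), np.float64(0.11), 0, 0, -0.12]
[np.float64(-0.74), np.float64(-0.73), np.float64(0.11), 0, 0, -0.24]
[np.float64(-1.21), np.float64(-0.97), np.float64(0.11), 0, 0, -0.36]
[np.float64(-1.7), np.float64(-1.15), np.float64(0.1), 0, 0, -0.48]
[np.float64(-2.21), np.float64(-1.25), np.float64(0.1), 0, 0, -0.6]
[np.float64(-2.74), np.float64(-1.28), np.float64(0.1), 0, 0, -0.72]
[np.float64(-3.26), np.float64(-1.22), np.float64(0.1), 0, 0, -0.84]
[np.float64(-3.77), np.float64(-1.09), np.float64(0.1), 0, 0, -0.96]
[np.float64(-4.25), np.float64(-0.88), np.float64(0.09), 0, 0, -1.08]
[np.float64(-4.7), np.float64(-0.6), np.float64(0.09), 0, 0, -1.2]
[np.float64(-5.09), np.float64(-0.26), np.float64(0.09), 0, 0, -1.32]
[np.float64(-5.44), np.float64(0.13), np.float64(0.1), 0, 0, -1.44]
```

Request:
drive_tool:
  increments:
    - [185,-0.33,-0.41,0,0,0,-0.12]
    - [185,-0.74,-0.73,0,0,0,-0.24]
    - [185,-1.21,-0.97,0,0,0,-0.36]
    - [185,-1.7,-1.15,0,0,0,-0.48]
    - [185,-2.21,-1.25,0,0,0,-0.6]
    - [185,-2.74,-1.28,0,0,0,-0.72]
    - [185,-3.26,-1.22,0,0,0,-0.84]
    - [185,-3.77,-1.09,0,0,0,-0.96]
    - [185,-4.25,-0.88,0,0,0,-1.08]
    - [185,-4.7,-0.6,0,0,0,-1.2]
    - [185,-5.09,-0.26,0,0,0,-1.32]
    - [185,-5.44,0.13,0,0,0,-1.44]

```text
t: 6.1
tcp_pos: [0.539, -0.0543, 0.0893]
tool_rot: [0.574, 0.819, 0.004, 0.006]
force: [11.9, 0.3, -8.3]
finger_gap: 0.275
```

```bash
python3 -c "
from h import *
arc(1.5,.8,10)"
```

```text
t 6.1 ang 2.932 r 0.0312 z 0.0893 q1,q6 -0.31 -0.66 gap 0.275069045794975
F rad -11.55 tang(ccw) -2.8 z -8.28
[np.float64(-0.26), np.float64(-0.57), np.float64(0.12), 0, 0, -0.12]
[np.float64(-0.76), np.float64(-0.74), np.float64(0.12), 0, 0, -0.24]
[np.float64(-1.28), np.float64(-0.83), np.float64(0.12), 0, 0, -0.36]
[np.float64(-1.8), np.float64(-0.85), np.float64(0.13), 0, 0, -0.48]
[np.float64(-2.32), np.float64(-0.79), np.float64(0.13), 0, 0, -0.6]
[np.float64(-2.83), np.float64(-0.65), np.float64(0.14), 0, 0, -0.72]
[np.float64(-3.31), np.float64(-0.44), np.float64(0.14), 0, 0, -0.84]
[np.float64(-3.75), np.float64(-0.16), np.float64(0.15), 0, 0, -0.96]
[np.float64(-4.14), np.float64(0.19), np.float64(0.15), 0, 0, -1.08]
[np.float64(-4.48), np.float64(0.59), np.float64(0.16), 0, 0, -1.2]
```

The tool now lags the tangent and is pushing radially. I'll square it up, and from here plan from the commanded pose rather than the measured one.

```bash
cat >> h.py <<'E'
import json,os
def cmd(*inc):
    "compose the last row of each call onto the stored commanded pose"
    if os.path.exists("cmd.json"):P,q=json.load(open("cmd.json"))
    else:P,q=[.275,-.561,.21],[.9748,.2231,0,0]
    P=np.array(P);r=R.from_quat(q)
    for v in inc:P=P+r.apply(np.array(v[:3])/100);r=r*R.from_rotvec(v[3:])
    json.dump([P.tolist(),r.as_quat().tolist()],open("cmd.json","w"));return P,r
def plan(th,n=10,lead=0.,z=.088,rad=.035,dr=0):
    "arc from the commanded pose; ends with tool y at tangential + lead (world)"
    P,r=cmd();s=manip.sense();d=P[:2]-AX;a=np.arctan2(d[1],d[0]);m=s["tcp_pos"][:2]-AX
    y=r.as_matrix()[:2,1];yaw=np.arctan2(y[1],y[0]);off=lambda b:(yaw-(b-np.pi/2)+np.pi)%(2*np.pi)-np.pi
    print("t",round(s["t"],2),"cmd ang",a.round(3),"r",np.linalg.norm(d).round(4),"z",P[2].round(4),"| meas ang",np.arctan2(m[1],m[0]).round(3),"r",np.linalg.norm(m).round(4),"| lead",round(off(a),3),"q6",s["q"][5].round(2))
    f=np.array(s["force"]);e=m/np.linalg.norm(m);print("F rad",(f[:2]@e).round(2),"tang",(e[0]*f[1]-e[1]*f[0]).round(2),"z",f[2].round(2))
    dy=lead-off(a+th)
    for k in range(1,n+1):
        b=a+th*k/n;v=r.inv().apply(np.array([*(AX+rad*np.array([np.cos(b),np.sin(b)])),z])-P)*100
        print([185,*[float(x) for x in v.round(2)],0,0,round(-dy*k/n,3)])
E
python3 - <<'E'
from h import *
print(cmd([56.1,-40.6,-5,0,0,.455],[-.1,12.9,11,0,0,1.05],[0,0,6.2,0,0,0],[-5.46,-.92,0,0,0,-1.53],[-5.44,.13,0,0,0,-1.44])[0])
plan(0,8,0)
E
```

```text
[ 0.53520731 -0.05440116  0.088     ]
t 6.1 cmd ang 2.957 r 0.0349 z 0.088 | meas ang 2.932 r 0.0312 | lead -1.042 q6 -0.66
F rad -11.55 tang -2.8 z -8.28
[185, 0.01, -0.01, -0.0, 0, 0, np.float64(-0.13)]
[185, 0.01, -0.01, -0.0, 0, 0, np.float64(-0.261)]
[185, 0.01, -0.01, -0.0, 0, 0, np.float64(-0.391)]
[185, 0.01, -0.01, -0.0, 0, 0, np.float64(-0.521)]
[185, 0.01, -0.01, -0.0, 0, 0, np.float64(-0.651)]
[185, 0.01, -0.01, -0.0, 0, 0, np.float64(-0.782)]
[185, 0.01, -0.01, -0.0, 0, 0, np.float64(-0.912)]
[185, 0.01, -0.01, -0.0, 0, 0, np.float64(-1.042)]
```

```bash
python3 -c "
from h import *
plan(.6,11,0)"
```

```text
t 6.1 cmd ang 2.957 r 0.0349 z 0.088 | meas ang 2.932 r 0.0312 | lead -1.042 q6 -0.66
F rad -11.55 tang -2.8 z -8.28
[185, -0.16, -0.1, -0.0, 0, 0, np.float64(-0.149)]
[185, -0.33, -0.18, -0.0, 0, 0, np.float64(-0.299)]
[185, -0.51, -0.26, -0.0, 0, 0, np.float64(-0.448)]
[185, -0.69, -0.32, -0.0, 0, 0, np.float64(-0.597)]
[185, -0.87, -0.37, -0.0, 0, 0, np.float64(-0.746)]
[185, -1.06, -0.42, -0.0, 0, 0, np.float64(-0.896)]
[185, -1.25, -0.45, -0.0, 0, 0, np.float64(-1.045)]
[185, -1.44, -0.47, -0.0, 0, 0, np.float64(-1.194)]
[185, -1.63, -0.49, -0.0, 0, 0, np.float64(-1.344)]
[185, -1.82, -0.49, -0.0, 0, 0, np.float64(-1.493)]
[185, -2.01, -0.48, -0.0, 0, 0, np.float64(-1.642)]
```

Request:
drive_tool:
  increments:
    - [185,-0.16,-0.1,0,0,0,-0.149]
    - [185,-0.33,-0.18,0,0,0,-0.298]
    - [185,-0.51,-0.26,0,0,0,-0.447]
    - [185,-0.69,-0.32,0,0,0,-0.596]
    - [185,-0.87,-0.37,0,0,0,-0.745]
    - [185,-1.06,-0.42,0,0,0,-0.895]
    - [185,-1.25,-0.45,0,0,0,-1.045]
    - [185,-1.44,-0.47,0,0,0,-1.194]
    - [185,-1.63,-0.49,0,0,0,-1.343]
    - [185,-1.82,-0.49,0,0,0,-1.492]
    - [185,-2.01,-0.48,0,0,0,-1.64]

```text
t: 7.2
tcp_pos: [0.535, -0.0739, 0.0886]
tool_rot: [-0.209, 0.978, 0.0, 0.0]
force: [-0.6, 0.2, 0.3]
finger_gap: 0.274
```

```bash
python3 - <<'E'
from h import *
cmd([-2.01,-.48,0,0,0,-1.64]);plan(.9,7,-.5)
a=cv2.imread("pics/top0.png");b=manip.snapshot("top")[:,:,::-1];w=manip.snapshot("wrist")[:,:,::-1]
z=lambda i:cv2.resize(i[180:240,240:370],None,fx=6,fy=6,interpolation=2)[:280]
cv2.imwrite("pics/cmp.png",np.vstack([z(a),z(b)]));cv2.imwrite("pics/w4.png",w)
E
```

```text
t 7.2 cmd ang -2.726 r 0.035 z 0.088 | meas ang -2.778 r 0.0369 | lead -0.002 q6 -2.34
F rad 0.5 tang -0.38 z 0.35
[185, -0.03, -0.45, -0.0, 0, 0, np.float64(-0.057)]
[185, -0.12, -0.89, -0.0, 0, 0, np.float64(-0.115)]
[185, -0.26, -1.32, -0.0, 0, 0, np.float64(-0.172)]
[185, -0.46, -1.72, -0.0, 0, 0, np.float64(-0.23)]
[185, -0.7, -2.1, -0.0, 0, 0, np.float64(-0.287)]
[185, -1.0, -2.44, -0.0, 0, 0, np.float64(-0.345)]
[185, -1.33, -2.74, -0.0, 0, 0, np.float64(-0.402)]
```

View pics/cmp.png

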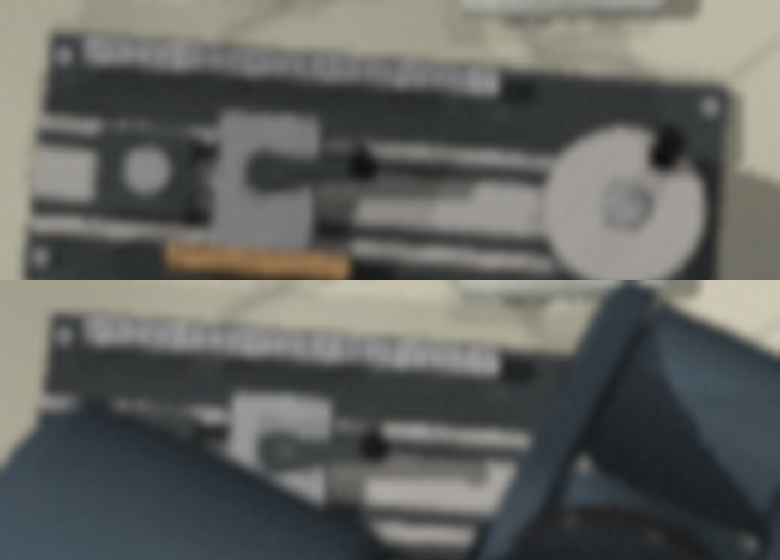

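The comparison shows the stop (left edge 218 to 230 in the 6x crop, knob 362 to 375) moved back about 2 px, or 7 mm, as the crank angle predicts. Continuing back.

Request:
drive_tool:
  increments:
    - [185,-0.03,-0.45,0,0,0,-0.057]
    - [185,-0.12,-0.89,0,0,0,-0.115]
    - [185,-0.26,-1.32,0,0,0,-0.172]
    - [185,-0.46,-1.72,0,0,0,-0.23]
    - [185,-0.7,-2.1,0,0,0,-0.287]
    - [185,-1.0,-2.44,0,0,0,-0.345]
    - [185,-1.33,-2.74,0,0,0,-0.4]

```text
t: 8.0
tcp_pos: [0.5582, -0.0936, 0.0883]
tool_rot: [-0.396, 0.918, 0.0, 0.0]
force: [-0.1, -0.1, 1.2]
finger_gap: 0.275
```

```bash
python3 - <<'E'
from h import *
cmd([-1.33,-2.74,0,0,0,-.4]);plan(.4,4,-.9)
c=manip.camera_model("wrist");np.savez("w5.npz",**{k:np.array(c[k]) for k in("mtx","cam_to_world")});cv2.imwrite("pics/w5.png",manip.snapshot("wrist")[:,:,::-1])
E
```

```text
t 8.0 cmd ang -1.826 r 0.035 z 0.088 | meas ang -1.903 r 0.0347 | lead -0.502 q6 -2.75
F rad 0.16 tang -0.09 z 1.16
[185, -0.19, -0.3, -0.0, 0, 0, np.float64(-0.001)]
[185, -0.4, -0.57, -0.0, 0, 0, np.float64(-0.001)]
[185, -0.64, -0.83, -0.0, 0, 0, np.float64(-0.002)]
[185, -0.9, -1.06, -0.0, 0, 0, np.float64(-0.002)]
```

View pics/w5.png

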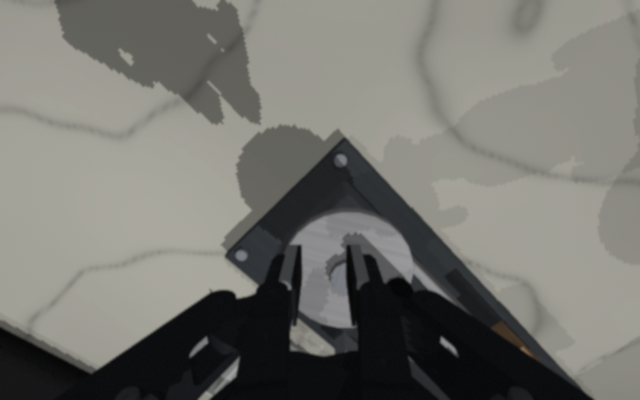

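The handle is no longer in the cage. A black blob at (400,287) is just outside the right finger, so it slipped out while the tool was skewed. I'll lift and re-grasp with a better lead.

Request:
drive_tool:
  increments:
    - [185,0,0,-3,0,0,0]
    - [185,0,0,-7,0,0,0.1]
    - [185,0,0,-10,0,0,0.25]
    - [185,0,0,-10,0,0,0.4]
    - [185,0,0,-10,0,0,0.55]
    - [185,0,0,-10,0,0,0.7]
    - [185,4,0,-12,0,0,0.85]
    - [185,4,0,-12,0,0,1.0]
    - [185,4,0,-12,0,0,1.15]
    - [185,4,0,-12,0,0,1.15]

```text
t: 9.05
tcp_pos: [0.5303, -0.1228, 0.2084]
tool_rot: [0.167, 0.986, 0.0, 0.0]
force: [-0.4, 0.3, 0.7]
finger_gap: 0.268
```

```bash
python3 - <<'E'
from h import *
cmd([4,0,-12,0,0,1.15])
s=manip.sense();print(s["tcp_pos"],cmd()[0],s["q"])
c=dict(np.load("w5.npz"));h=plane(c,(400,285),.121);print(h,np.arctan2(*(h[:2]-AX)[::-1]),np.linalg.norm(h[:2]-AX))
c=manip.camera_model("wrist");np.savez("w6.npz",**{k:np.array(c[k]) for k in("mtx","cam_to_world")});im=manip.snapshot("wrist")[:,:,::-1].copy();cv2.imwrite("pics/w6.png",im)
u=proj(c,[*AX,.08]);print("hub proj",u,"gauge",proj(c,[.572,.17,.066]))
x,y=np.maximum(u.astype(int)-120,0);print(x,y);cv2.imwrite("pics/w6c.png",cv2.resize(im,None,fx=1.25,fy=1.25))
E
```

```text
[ 0.53031204 -0.12284733  0.20840019] [ 0.53317647 -0.1237559   0.208     ] [-4.33194931e-01  4.21156672e-01  1.63758663e+00  3.94177718e-04
  1.08280293e+00 -1.66788952e+00]
[ 0.53632062 -0.06146588  0.121     ] -3.1215263660157513 0.03318606326466563
hub proj [392.76647328 202.66545604] gauge [614.86825694 127.74849583]
272 82
```

View pics/w6c.png

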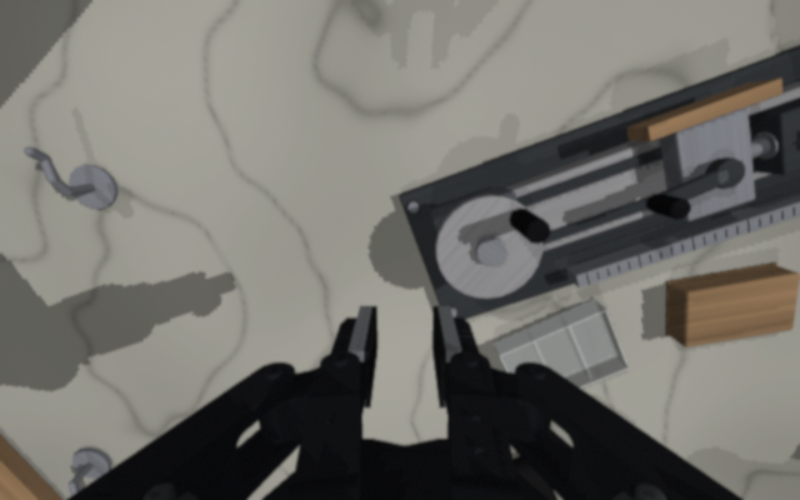

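The wrist view (1.25x) shows the handle from base (519,216) to top (542,232), the hub at (488,250), the stop's front edge at about (753,150), and the nose at (766,146) between the stop and the gauge housing.

```bash
python3 - <<'E'
from h import *
c=dict(np.load("w6.npz"))
for n,p,z in(("hub",(488,250),.08),("hbase",(519,216),.078),("htop",(542,232),.121),("stop edge",(753,150),.062),("house edge",(779,135),.066),("knobtop",(683,212),.099),("pivot",(727,171),.08)):
    w=plane(c,np.array(p)/1.25,z);print(n,w.round(4),np.round([np.linalg.norm(w[:2]-AX),np.arctan2(*(w[:2]-AX)[::-1])],3))
E
```

```text
hub [ 0.5659 -0.0623  0.08  ] [ 0.004 -2.736]
hbase [ 0.5473 -0.0311  0.078 ] [0.037 2.212]
htop [ 0.5505 -0.0285  0.121 ] [0.037 2.103]
stop edge [0.5615 0.1621 0.062 ] [0.223 1.606]
house edge [0.5552 0.1786 0.066 ] [0.24  1.631]
knobtop [0.578  0.0794 0.099 ] [0.14 1.51]
pivot [0.5651 0.1273 0.08  ] [0.188 1.594]
```

Request:
drive_tool:
  increments:
    - [165,0,0,0,0,0,0.15]
    - [165,0,0,0,0,0,0.3]
    - [165,0,0,0,0,0,0.45]
    - [165,0,0,0,0,0,0.6]
    - [165,0,0,0,0,0,0.75]
    - [165,0,0,0,0,0,0.9]
    - [165,0,0,0,0,0,1.05]
    - [165,0,0,0,0,0,1.2]
    - [165,0,0,0,0,0,1.35]
    - [165,0,0,0,0,0,1.5]
    - [165,0,0,0,0,0,1.65]
    - [165,0,0,0,0,0,1.8]
    - [165,0,0,0,0,0,1.95]
    - [165,0,0,0,0,0,2.1]
    - [165,0,0,0,0,0,2.25]
    - [165,0,0,0,0,0,2.4]
    - [165,0,0,0,0,0,2.55]
    - [165,0,0,0,0,0,2.7]
    - [165,0,0,0,0,0,2.7]

```text
t: 11.0
tcp_pos: [0.5306, -0.1225, 0.2079]
tool_rot: [0.998, 0.056, -0.0, -0.0]
force: [0.0, -0.3, 0.5]
finger_gap: 0.351
```

```bash
python3 - <<'E'
from h import *
P,r=cmd([0,0,0,0,0,2.7]);s=manip.sense();print(P,s["tcp_pos"],s["q"][5])
a=2.1;H=AX+.035*np.array([np.cos(a),np.sin(a)]);yaw=a+np.pi/2
y=r.as_matrix()[:2,1];print(r.inv().apply(np.array([*H,.15])-P)*100,"turn",-((yaw-np.arctan2(y[1],y[0])+np.pi)%(2*np.pi)-np.pi))
y=R.from_quat(s["tool_rot"]).as_matrix()[:2,1];print("meas turn",-((yaw-np.arctan2(y[1],y[0])+np.pi)%(2*np.pi)-np.pi))
E
```

```text
[ 0.53317647 -0.1237559   0.208     ] [ 0.53058337 -0.12253121  0.20788613] 1.0273171963887013
[ 2.83145155 -9.07004745  5.8       ] turn 1.1465776206169203
meas turn 1.152660984041571
```

```bash
python3 - <<'E'
from h import *
s=manip.sense();P=np.array(s["tcp_pos"]);P[2]=.208;r=R.from_quat(s["tool_rot"]);json.dump([P.tolist(),r.as_quat().tolist()],open("cmd.json","w"))
a=2.1;H=AX+.035*np.array([np.cos(a),np.sin(a)])
print(r.inv().apply(np.array([*H,.15])-P)*100)
E
```

```text
[ 3.13275569 -8.8999104   5.80240741]
```

Request:
drive_tool:
  increments:
    - [165,1.5,-4.5,3,0,0,0.15]
    - [165,3.1,-8.9,5.8,0,0,0.3]
    - [165,3.1,-8.9,5.8,0,0,0.45]
    - [165,3.1,-8.9,5.8,0,0,0.6]
    - [165,3.1,-8.9,5.8,0,0,0.75]
    - [165,3.1,-8.9,5.8,0,0,0.9]
    - [165,3.1,-8.9,5.8,0,0,1.05]
    - [165,3.1,-8.9,5.8,0,0,1.15]
    - [165,3.1,-8.9,5.8,0,0,1.15]
    - [165,3.1,-8.9,5.8,0,0,1.15]

```text
t: 12.0
tcp_pos: [0.5517, -0.0309, 0.15]
tool_rot: [0.869, -0.495, -0.0, -0.0]
force: [0.8, 1.0, 0.1]
finger_gap: 0.351
```

```bash
python3 - <<'E'
from h import *
P,r=cmd([3.1,-8.9,5.8,0,0,1.15]);s=manip.sense();print(P,s["tcp_pos"],s["q"][5])
c=manip.camera_model("wrist");np.savez("w7.npz",**{k:np.array(c[k]) for k in("mtx","cam_to_world")});im=manip.snapshot("wrist")[:,:,::-1].copy();cv2.imwrite("pics/w7.png",im)
print(proj(c,[*AX,.08]))
E
```

```text
[ 0.55150476 -0.0306231   0.15002419] [ 0.5516798  -0.03092683  0.14996297] 2.3480947755035606
[324.5552479  164.42963813]
```

View pics/w7.png

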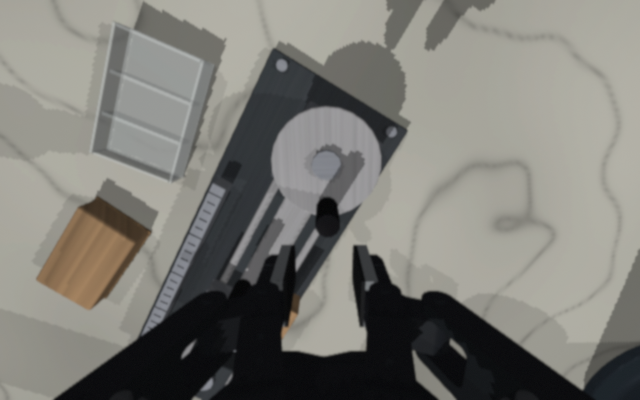

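The handle (327,215) is centred between the fingers (324), and the hub (326,163) lands on its predicted position (324.5,164.4). Descending; the wrist now has about 5 rad of anticlockwise range.

Request:
drive_tool:
  increments:
    - [165,0,0,2.5,0,0,0]
    - [165,0,0,5,0,0,0]
    - [165,0,0,6.2,0,0,0]
    - [165,0,0,6.2,0,0,0]
    - [188,0,0,6.2,0,0,0]
    - [188,0,0,6.2,0,0,0]

```text
t: 12.65
tcp_pos: [0.5522, -0.0313, 0.0889]
tool_rot: [0.868, -0.497, 0.001, -0.0]
force: [-1.2, -0.1, -0.5]
finger_gap: 0.263
```

```bash
sed -i 's|off=lambda b:.*|off=lambda b:(yaw-b+np.pi)%np.pi-np.pi/2|; s|\[185,\*|[188,*|; s|round(-dy\*k/n,3)|float(round(-dy*k/n,3))|' h.py; python3 - <<'E'
from h import *
cmd([0,0,6.2,0,0,0]);plan(2.1,15,0)
E
```

```text
t 12.65 cmd ang 2.109 r 0.0352 z 0.088 | meas ang 2.1 r 0.0342 | lead -0.006 q6 2.35
F rad 0.56 tang 1.1 z -0.49
[188, 0.05, 0.49, 0.0, 0, 0, 0.069]
[188, 0.16, 0.97, 0.0, 0, 0, 0.138]
[188, 0.33, 1.43, 0.0, 0, 0, 0.207]
[188, 0.56, 1.86, 0.0, 0, 0, 0.276]
[188, 0.85, 2.25, 0.0, 0, 0, 0.345]
[188, 1.2, 2.6, 0.0, 0, 0, 0.414]
[188, 1.58, 2.9, 0.0, 0, 0, 0.483]
[188, 2.01, 3.14, 0.0, 0, 0, 0.552]
[188, 2.47, 3.32, 0.0, 0, 0, 0.621]
[188, 2.94, 3.43, 0.0, 0, 0, 0.69]
[188, 3.43, 3.48, 0.0, 0, 0, 0.759]
[188, 3.92, 3.46, 0.0, 0, 0, 0.828]
[188, 4.4, 3.36, 0.0, 0, 0, 0.897]
[188, 4.86, 3.21, 0.0, 0, 0, 0.966]
[188, 5.3, 2.99, 0.0, 0, 0, 1.035]
```

```bash
sed -i 's|dy=lead-off(a+th)|dy=lead-off(a)+th|' h.py; python3 - <<'E'
from h import *
plan(2.1,15,0)
E
```

```text
t 12.65 cmd ang 2.109 r 0.0352 z 0.088 | meas ang 2.1 r 0.0342 | lead -0.006 q6 2.35
F rad 0.56 tang 1.1 z -0.49
[188, 0.05, 0.49, 0.0, 0, 0, -0.14]
[188, 0.16, 0.97, 0.0, 0, 0, -0.281]
[188, 0.33, 1.43, 0.0, 0, 0, -0.421]
[188, 0.56, 1.86, 0.0, 0, 0, -0.562]
[188, 0.85, 2.25, 0.0, 0, 0, -0.702]
[188, 1.2, 2.6, 0.0, 0, 0, -0.842]
[188, 1.58, 2.9, 0.0, 0, 0, -0.983]
[188, 2.01, 3.14, 0.0, 0, 0, -1.123]
[188, 2.47, 3.32, 0.0, 0, 0, -1.264]
[188, 2.94, 3.43, 0.0, 0, 0, -1.404]
[188, 3.43, 3.48, 0.0, 0, 0, -1.544]
[188, 3.92, 3.46, 0.0, 0, 0, -1.685]
[188, 4.4, 3.36, 0.0, 0, 0, -1.825]
[188, 4.86, 3.21, 0.0, 0, 0, -1.966]
[188, 5.3, 2.99, 0.0, 0, 0, -2.106]
```

Request:
drive_tool:
  increments:
    - [188,0.05,0.49,0,0,0,-0.14]
    - [188,0.16,0.97,0,0,0,-0.28]
    - [188,0.33,1.43,0,0,0,-0.42]
    - [188,0.56,1.86,0,0,0,-0.56]
    - [188,0.85,2.25,0,0,0,-0.7]
    - [188,1.2,2.6,0,0,0,-0.84]
    - [188,1.58,2.9,0,0,0,-0.98]
    - [188,2.01,3.14,0,0,0,-1.12]
    - [188,2.47,3.32,0,0,0,-1.26]
    - [188,2.94,3.43,0,0,0,-1.4]
    - [188,3.43,3.48,0,0,0,-1.54]
    - [188,3.92,3.46,0,0,0,-1.68]
    - [188,4.4,3.36,0,0,0,-1.82]
    - [188,4.86,3.21,0,0,0,-1.96]
    - [188,5.3,2.99,0,0,0,-2.1]

```text
t: 14.15
tcp_pos: [0.5486, -0.0893, 0.0888]
tool_rot: [0.861, 0.508, -0.003, -0.004]
force: [-5.6, 4.6, 6.3]
finger_gap: 0.26
```

```bash
python3 - <<'E'
from h import *
cmd([5.3,2.99,0,0,0,-2.1]);plan(1.4,10,0)
E
```

```text
t 14.15 cmd ang -2.075 r 0.035 z 0.088 | meas ang -2.204 r 0.0354 | lead -0.005 q6 0.14
F rad -0.39 tang -7.23 z 6.33
[188, 0.04, 0.49, -0.0, 0, 0, -0.141]
[188, 0.14, 0.97, -0.0, 0, 0, -0.281]
[188, 0.31, 1.43, -0.0, 0, 0, -0.422]
[188, 0.54, 1.86, -0.0, 0, 0, -0.562]
[188, 0.84, 2.25, -0.0, 0, 0, -0.703]
[188, 1.18, 2.6, -0.0, 0, 0, -0.843]
[188, 1.57, 2.9, -0.0, 0, 0, -0.984]
[188, 1.99, 3.14, -0.0, 0, 0, -1.124]
[188, 2.45, 3.32, -0.0, 0, 0, -1.265]
[188, 2.92, 3.43, -0.0, 0, 0, -1.405]
```

Resistance is now a clean 7.2 N tangential, which matches the free stop. I'll go another 2.1 rad for margin.

Request:
drive_tool:
  increments:
    - [188,0.04,0.49,0,0,0,-0.14]
    - [188,0.14,0.97,0,0,0,-0.28]
    - [188,0.31,1.43,0,0,0,-0.42]
    - [188,0.54,1.86,0,0,0,-0.56]
    - [188,0.84,2.25,0,0,0,-0.7]
    - [188,1.18,2.6,0,0,0,-0.84]
    - [188,1.57,2.9,0,0,0,-0.98]
    - [188,1.99,3.14,0,0,0,-1.12]
    - [188,2.45,3.32,0,0,0,-1.26]
    - [188,2.92,3.43,0,0,0,-1.4]
    - [188,3.43,3.48,0,0,0,-1.54]
    - [188,3.92,3.46,0,0,0,-1.68]
    - [188,4.4,3.36,0,0,0,-1.82]
    - [188,4.86,3.21,0,0,0,-1.96]
    - [188,5.3,2.99,0,0,0,-2.1]

```text
t: 15.65
tcp_pos: [0.606, -0.0637, 0.0896]
tool_rot: [-0.013, 1.0, -0.003, 0.002]
force: [-0.2, -9.0, -0.5]
finger_gap: 0.262
```

```bash
python3 - <<'E'
from h import *
cmd([5.3,2.99,0,0,0,-2.1]);plan(-1.2,9,0)
S=manip.snapshot("scene")[:,:,::-1];T=manip.snapshot("top")[:,:,::-1];c=manip.camera_model("scene")
u=proj(c,[.572,.15,.06]).astype(int);print(u)
z=lambda i:cv2.resize(i[u[1]-35:u[1]+35,u[0]-75:u[0]+45],None,fx=5,fy=5,interpolation=2)
y=lambda i:cv2.resize(i[180:235,242:362],None,fx=5,fy=5,interpolation=2)
cv2.imwrite("pics/cmp2.png",np.vstack([z(S)[:300],y(T)]))
E
```

```text
t 15.65 cmd ang 0.029 r 0.0351 z 0.088 | meas ang -0.08 r 0.0367 | lead -0.01 q6 -1.88
F rad 0.49 tang -8.98 z -0.49
[188, 0.03, -0.47, -0.0, 0, 0, 0.132]
[188, 0.12, -0.92, -0.0, 0, 0, 0.264]
[188, 0.27, -1.37, -0.0, 0, 0, 0.397]
[188, 0.47, -1.78, -0.0, 0, 0, 0.529]
[188, 0.73, -2.17, -0.0, 0, 0, 0.661]
[188, 1.04, -2.52, -0.0, 0, 0, 0.793]
[188, 1.4, -2.83, -0.0, 0, 0, 0.926]
[188, 1.79, -3.08, -0.0, 0, 0, 1.058]
[188, 2.21, -3.28, -0.0, 0, 0, 1.19]
[341 187]
```

View pics/cmp2.png

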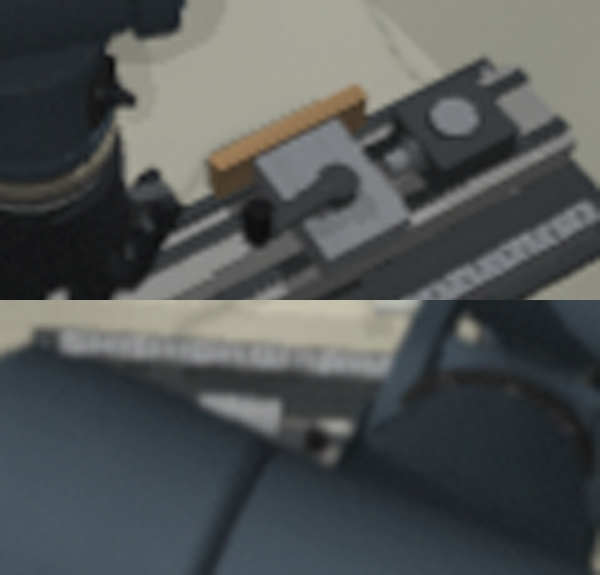

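The scene crop shows the nose's end disc at (400,158) standing free in front of the stop's edge at (375,160), so the stop is clear by a few mm. I'll add a little more travel to get a free forward baseline.

Request:
drive_tool:
  increments:
    - [188,0.04,0.49,0,0,0,-0.14]
    - [188,0.14,0.97,0,0,0,-0.28]
    - [188,0.31,1.43,0,0,0,-0.42]
    - [188,0.54,1.86,0,0,0,-0.56]
    - [188,0.84,2.25,0,0,0,-0.7]

```text
t: 16.25
tcp_pos: [0.601, -0.0414, 0.09]
tool_rot: [-0.355, 0.935, -0.005, 0.004]
force: [5.7, -6.5, -4.5]
finger_gap: 0.264
```

```bash
python3 - <<'E'
from h import *
cmd([.84,2.25,0,0,0,-.7]);plan(-1.4,10,0)
E
```

```text
t 16.25 cmd ang 0.728 r 0.0351 z 0.088 | meas ang 0.551 r 0.037 | lead -0.008 q6 -2.55
F rad 1.44 tang -8.5 z -4.46
[188, 0.04, -0.49, 0.0, 0, 0, 0.139]
[188, 0.14, -0.97, -0.0, 0, 0, 0.278]
[188, 0.3, -1.43, -0.0, 0, 0, 0.417]
[188, 0.53, -1.86, -0.0, 0, 0, 0.557]
[188, 0.82, -2.26, -0.0, 0, 0, 0.696]
[188, 1.15, -2.62, -0.0, 0, 0, 0.835]
[188, 1.54, -2.92, -0.0, 0, 0, 0.974]
[188, 1.96, -3.17, -0.0, 0, 0, 1.113]
[188, 2.41, -3.35, -0.0, 0, 0, 1.252]
[188, 2.89, -3.47, -0.0, 0, 0, 1.392]
```

Now winding forward through the slack.

Request:
drive_tool:
  increments:
    - [188,0.04,-0.49,0,0,0,0.14]
    - [188,0.14,-0.97,0,0,0,0.28]
    - [188,0.3,-1.43,0,0,0,0.42]
    - [188,0.53,-1.86,0,0,0,0.56]
    - [188,0.82,-2.26,0,0,0,0.7]
    - [188,1.15,-2.62,0,0,0,0.84]
    - [188,1.54,-2.92,0,0,0,0.98]
    - [188,1.96,-3.17,0,0,0,1.12]

```text
t: 17.05
tcp_pos: [0.6029, -0.075, 0.0894]
tool_rot: [0.202, 0.979, 0.0, 0.001]
force: [0.5, 1.2, 0.8]
finger_gap: 0.264
```

```bash
python3 - <<'E'
from h import *
cmd([1.96,-3.17,0,0,0,1.12]);plan(-.3,3,0)
E
```

```text
t 17.05 cmd ang -0.393 r 0.035 z 0.088 | meas ang -0.401 r 0.0363 | lead -0.008 q6 -1.47
F rad 0.01 tang 1.3 z 0.76
[188, 0.02, -0.35, -0.0, 0, 0, 0.097]
[188, 0.07, -0.7, -0.0, 0, 0, 0.195]
[188, 0.15, -1.04, -0.0, 0, 0, 0.292]
```

Request:
drive_tool:
  increments:
    - [188,0.02,-0.35,0,0,0,0.1]
    - [188,0.07,-0.7,0,0,0,0.2]
    - [188,0.15,-1.04,0,0,0,0.3]

```text
t: 17.35
tcp_pos: [0.5995, -0.0822, 0.0898]
tool_rot: [0.347, 0.938, 0.002, 0.003]
force: [4.9, 7.2, -1.4]
finger_gap: 0.261
```

Request:
drive_tool:
  increments:
    - [188,0.02,-0.35,0,0,0,0.1]
    - [188,0.07,-0.7,0,0,0,0.2]

```text
t: 17.55
tcp_pos: [0.5955, -0.0874, 0.0899]
tool_rot: [0.438, 0.899, 0.003, 0.004]
force: [6.7, 5.2, -1.9]
finger_gap: 0.261
```

```bash
python3 - <<'E'
from h import *
cmd([.15,-1.04,0,0,0,.3],[.07,-.7,0,0,0,.2]);plan(-.2,2,0)
E
```

```text
t 17.55 cmd ang -0.895 r 0.035 z 0.088 | meas ang -0.796 r 0.0372 | lead -0.005 q6 -1.0
F rad 0.99 tang 8.48 z -1.9
[188, 0.01, -0.35, -0.0, 0, 0, 0.097]
[188, 0.06, -0.7, -0.0, 0, 0, 0.195]
```

Free forward drive reads about 8.5 N. I'll keep stepping 0.2 rad (0.5 mm) per call and watch for the step.

Request:
drive_tool:
  increments:
    - [188,0.02,-0.35,0,0,0,0.1]
    - [188,0.07,-0.7,0,0,0,0.2]

```text
t: 17.75
tcp_pos: [0.5905, -0.0918, 0.09]
tool_rot: [0.526, 0.851, 0.003, 0.005]
force: [6.7, 4.5, -2.7]
finger_gap: 0.266
```

Request:
drive_tool:
  increments:
    - [188,0.02,-0.35,0,0,0,0.1]
    - [188,0.07,-0.7,0,0,0,0.2]

```text
t: 17.95
tcp_pos: [0.5847, -0.0951, 0.0901]
tool_rot: [0.608, 0.794, 0.003, 0.006]
force: [9.2, 2.2, -3.3]
finger_gap: 0.263
```

Request:
drive_tool:
  increments:
    - [188,0.02,-0.35,0,0,0,0.1]
    - [188,0.07,-0.7,0,0,0,0.2]

```text
t: 18.15
tcp_pos: [0.5785, -0.0973, 0.0902]
tool_rot: [0.684, 0.729, 0.004, 0.006]
force: [9.4, 0.1, -4.3]
finger_gap: 0.265
```

```bash
python3 - <<'E'
from h import *
cmd(*[[.07,-.7,0,0,0,.2]]*3);plan(-.2,2,0)
S=manip.snapshot("scene")[:,:,::-1]
cv2.imwrite("pics/s5.png",cv2.resize(S[152:222,266:386],None,fx=6,fy=6,interpolation=2))
E
```

```text
t 18.15 cmd ang -1.5 r 0.0349 z 0.088 | meas ang -1.328 r 0.0376 | lead -0.0 q6 -0.42
F rad 2.15 tang 9.14 z -4.33
[188, 0.01, -0.35, -0.0, 0, 0, 0.1]
[188, 0.06, -0.7, -0.0, 0, 0, 0.2]
```

Request:
drive_tool:
  increments:
    - [188,0.02,-0.35,0,0,0,0.1]
    - [188,0.07,-0.7,0,0,0,0.2]

```text
t: 18.4
tcp_pos: [0.5722, -0.0981, 0.0903]
tool_rot: [0.753, 0.658, 0.004, 0.007]
force: [9.2, -0.7, -5.6]
finger_gap: 0.267
```

```bash
python3 - <<'E'
from h import *
cmd(*[[.07,-.7,0,0,0,.2]]);plan(-.2,1,0)
E
```

```text
t 18.4 cmd ang -1.702 r 0.0349 z 0.088 | meas ang -1.498 r 0.0374 | lead 0.001 q6 -0.23
F rad 1.4 tang 9.16 z -5.57
[188, 0.06, -0.7, -0.0, 0, 0, 0.201]
```

Request:
drive_tool:
  increments:
    - [188,0.02,-0.35,0,0,0,0.1]
    - [188,0.07,-0.7,0,0,0,0.2]

```text
t: 18.6
tcp_pos: [0.5656, -0.0974, 0.0904]
tool_rot: [0.815, 0.579, 0.005, 0.007]
force: [9.2, -4.1, -5.3]
finger_gap: 0.265
```

```bash
python3 - <<'E'
from h import *
cmd(*[[.07,-.7,0,0,0,.2]]);plan(-.2,1,0)
S=manip.snapshot("scene")[:,:,::-1]
a=cv2.imread("pics/s5.png");b=cv2.resize(S[152:222,266:386],None,fx=6,fy=6,interpolation=2)
cv2.imwrite("pics/s6.png",np.vstack([a[60:340],b[60:340]]))
E
```

```text
t 18.6 cmd ang -1.904 r 0.0349 z 0.088 | meas ang -1.677 r 0.0368 | lead 0.003 q6 -0.03
F rad 3.14 tang 9.55 z -5.33
[188, 0.07, -0.7, 0.0, 0, 0, 0.203]
```

View pics/s6.png

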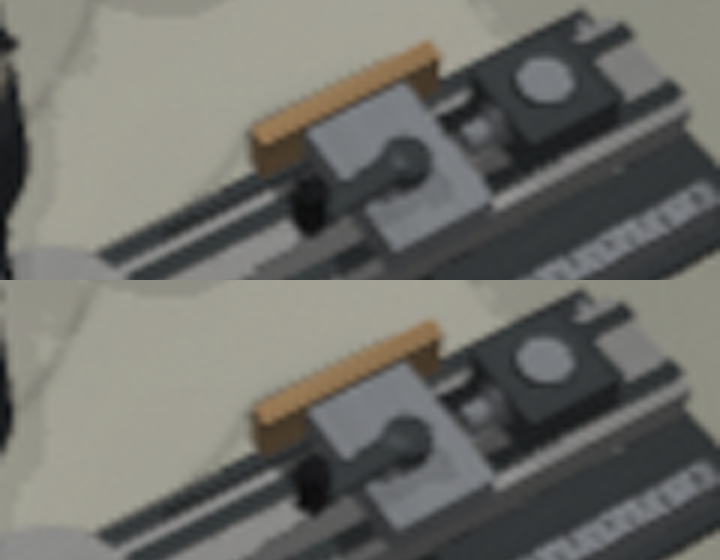

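Both scene crops still show the whole nose at (480,130) and (480,410), with the stop edge coming up to it. No clear step yet, at 9.1 to 9.5 N. Continuing.

Request:
drive_tool:
  increments:
    - [188,0.02,-0.35,0,0,0,0.1]
    - [188,0.07,-0.7,0,0,0,0.2]

```text
t: 18.85
tcp_pos: [0.5591, -0.095, 0.0903]
tool_rot: [0.869, 0.495, 0.005, 0.007]
force: [8.5, -5.5, -5.6]
finger_gap: 0.264
```

```bash
python3 - <<'E'
from h import *
cmd(*[[.07,-.7,0,0,0,.2]]);plan(-.2,1,0)
E
```

```text
t 18.85 cmd ang -2.105 r 0.035 z 0.088 | meas ang -1.866 r 0.0357 | lead 0.005 q6 0.17
F rad 2.77 tang 9.75 z -5.57
[188, 0.07, -0.7, 0.0, 0, 0, 0.205]
```

By unwinding the backlash, the stop is still about 2.9 mm behind where it was already running free on the way back. So this is still the free run, and I can take a longer step.

```bash
python3 - <<'E'
from h import *
plan(-.7,6,.1)
E
```

```text
t 18.85 cmd ang -2.105 r 0.035 z 0.088 | meas ang -1.866 r 0.0357 | lead 0.005 q6 0.17
F rad 2.77 tang 9.75 z -5.57
[188, 0.02, -0.41, 0.0, 0, 0, 0.101]
[188, 0.1, -0.81, 0.0, 0, 0, 0.202]
[188, 0.22, -1.2, 0.0, 0, 0, 0.302]
[188, 0.38, -1.57, 0.0, 0, 0, 0.403]
[188, 0.59, -1.93, 0.0, 0, 0, 0.504]
[188, 0.83, -2.25, 0.0, 0, 0, 0.605]
```

Request:
drive_tool:
  increments:
    - [188,0.02,-0.35,0,0,0,0.09]
    - [188,0.07,-0.7,0,0,0,0.18]
    - [188,0.16,-1.03,0,0,0,0.26]
    - [188,0.28,-1.36,0,0,0,0.35]
    - [188,0.43,-1.67,0,0,0,0.44]
    - [188,0.62,-1.97,0,0,0,0.52]

```text
t: 19.45
tcp_pos: [0.5432, -0.08, 0.09]
tool_rot: [0.967, 0.256, 0.005, 0.005]
force: [4.0, -8.8, -3.7]
finger_gap: 0.264
```

```bash
python3 - <<'E'
from h import *
cmd(*[[.62,-1.97,0,0,0,.52]]);plan(-.2,2,.1)
E
```

```text
t 19.45 cmd ang -2.705 r 0.035 z 0.088 | meas ang -2.51 r 0.0326 | lead 0.084 q6 0.71
F rad 2.0 tang 9.46 z -3.71
[188, 0.04, -0.35, 0.0, 0, 0, 0.092]
[188, 0.12, -0.69, 0.0, 0, 0, 0.184]
```

Request:
drive_tool:
  increments:
    - [188,0.04,-0.35,0,0,0,0.1]
    - [188,0.12,-0.69,0,0,0,0.19]

```text
t: 19.65
tcp_pos: [0.5399, -0.0733, 0.0899]
tool_rot: [0.987, 0.163, 0.004, 0.004]
force: [2.0, -8.3, -1.9]
finger_gap: 0.261
```

```bash
python3 - <<'E'
from h import *
cmd(*[[.12,-.69,0,0,0,.19]]);plan(-.2,2,.1)
E
```

```text
t 19.65 cmd ang -2.905 r 0.035 z 0.088 | meas ang -2.743 r 0.0321 | lead 0.095 q6 0.91
F rad 1.42 tang 8.44 z -1.94
[188, 0.06, -0.35, 0.0, 0, 0, 0.097]
[188, 0.14, -0.69, 0.0, 0, 0, 0.195]
```

Request:
drive_tool:
  increments:
    - [188,0.06,-0.35,0,0,0,0.1]
    - [188,0.14,-0.69,0,0,0,0.19]

```text
t: 19.85
tcp_pos: [0.538, -0.066, 0.0898]
tool_rot: [0.998, 0.069, 0.003, 0.003]
force: [0.5, -8.4, -1.8]
finger_gap: 0.264
```

```bash
python3 - <<'E'
from h import *
cmd(*[[.14,-.69,0,0,0,.19]]);plan(-.2,2,.1)
E
```

```text
t 19.85 cmd ang -3.106 r 0.035 z 0.088 | meas ang -2.977 r 0.032 | lead 0.106 q6 1.11
F rad 0.92 tang 8.37 z -1.79
[188, 0.06, -0.35, 0.0, 0, 0, 0.103]
[188, 0.14, -0.68, 0.0, 0, 0, 0.206]
```

Request:
drive_tool:
  increments:
    - [188,0.06,-0.35,0,0,0,0.1]
    - [188,0.14,-0.68,0,0,0,0.2]

```text
t: 20.05
tcp_pos: [0.5373, -0.0588, 0.0896]
tool_rot: [1.0, -0.031, 0.003, 0.003]
force: [-0.2, -8.4, -1.1]
finger_gap: 0.262
```

```bash
python3 - <<'E'
from h import *
cmd(*[[.14,-.68,0,0,0,.2]]);plan(-.2,2,.1)
E
```

```text
t 20.05 cmd ang 2.978 r 0.035 z 0.088 | meas ang 3.079 r 0.0322 | lead 0.104 q6 1.32
F rad -0.37 tang 8.41 z -1.13
[188, 0.06, -0.35, 0.0, 0, 0, 0.102]
[188, 0.14, -0.68, 0.0, 0, 0, 0.204]
```

Request:
drive_tool:
  increments:
    - [188,0.06,-0.35,0,0,0,0.1]
    - [188,0.14,-0.68,0,0,0,0.2]

```text
t: 20.25
tcp_pos: [0.5383, -0.0518, 0.0895]
tool_rot: [0.991, -0.131, 0.002, 0.002]
force: [-1.6, -7.8, 0.6]
finger_gap: 0.262
```

```bash
python3 - <<'E'
from h import *
cmd(*[[.14,-.68,0,0,0,.2]]);plan(-.2,2,.1)
E
```

```text
t 20.25 cmd ang 2.78 r 0.035 z 0.088 | meas ang 2.861 r 0.0325 | lead 0.103 q6 1.54
F rad -0.61 tang 7.99 z 0.57
[188, 0.06, -0.35, 0.0, 0, 0, 0.101]
[188, 0.14, -0.68, 0.0, 0, 0, 0.203]
```

Request:
drive_tool:
  increments:
    - [188,0.06,-0.35,0,0,0,0.1]
    - [188,0.14,-0.68,0,0,0,0.19]

```text
t: 20.45
tcp_pos: [0.5405, -0.0452, 0.0894]
tool_rot: [0.975, -0.224, 0.001, 0.002]
force: [-3.4, -8.4, 1.9]
finger_gap: 0.263
```

```bash
python3 - <<'E'
from h import *
cmd(*[[.14,-.68,0,0,0,.19]]);plan(-.2,2,.15)
E
```

```text
t 20.45 cmd ang 2.581 r 0.035 z 0.088 | meas ang 2.649 r 0.033 | lead 0.111 q6 1.74
F rad -0.99 tang 9.02 z 1.92
[188, 0.06, -0.34, 0.0, 0, 0, 0.081]
[188, 0.15, -0.68, 0.0, 0, 0, 0.161]
```

Request:
drive_tool:
  increments:
    - [188,0.06,-0.34,0,0,0,0.08]
    - [188,0.15,-0.68,0,0,0,0.17]

```text
t: 20.65
tcp_pos: [0.5438, -0.0394, 0.0892]
tool_rot: [0.952, -0.306, 0.0, 0.002]
force: [-4.2, -6.5, 2.5]
finger_gap: 0.263
```

```bash
python3 - <<'E'
from h import *
cmd(*[[.15,-.68,0,0,0,.17]]);plan(-.2,2,.2)
E
```

```text
t 20.65 cmd ang 2.382 r 0.035 z 0.088 | meas ang 2.448 r 0.0335 | lead 0.141 q6 1.92
F rad -0.95 tang 7.68 z 2.52
[188, 0.07, -0.34, 0.0, 0, 0, 0.07]
[188, 0.17, -0.68, 0.0, 0, 0, 0.141]
```

Request:
drive_tool:
  increments:
    - [188,0.07,-0.34,0,0,0,0.07]
    - [188,0.17,-0.68,0,0,0,0.14]

```text
t: 20.85
tcp_pos: [0.548, -0.0344, 0.0891]
tool_rot: [0.929, -0.371, -0.001, 0.002]
force: [-5.5, -5.4, 3.1]
finger_gap: 0.264
```

```bash
python3 - <<'E'
from h import *
cmd(*[[.17,-.68,0,0,0,.14]]);plan(-.2,2,.28)
E
```

```text
t 20.85 cmd ang 2.181 r 0.035 z 0.088 | meas ang 2.254 r 0.0341 | lead 0.201 q6 2.07
F rad -0.71 tang 7.67 z 3.14
[188, 0.08, -0.34, 0.0, 0, 0, 0.061]
[188, 0.2, -0.67, 0.0, 0, 0, 0.121]
```

Request:
drive_tool:
  increments:
    - [188,0.08,-0.34,0,0,0,0.06]
    - [188,0.2,-0.67,0,0,0,0.12]

```text
t: 21.05
tcp_pos: [0.5533, -0.0305, 0.089]
tool_rot: [0.905, -0.426, -0.002, 0.002]
force: [-6.9, -4.8, 3.3]
finger_gap: 0.265
```

```bash
python3 - <<'E'
from h import *
cmd(*[[.2,-.67,0,0,0,.12]]);plan(-.2,2,.36)
E
```

```text
t 21.05 cmd ang 1.981 r 0.035 z 0.088 | meas ang 2.062 r 0.0343 | lead 0.282 q6 2.2
F rad -0.93 tang 8.36 z 3.34
[188, 0.12, -0.33, 0.0, 0, 0, 0.061]
[188, 0.26, -0.65, 0.0, 0, 0, 0.122]
```

Request:
drive_tool:
  increments:
    - [188,0.12,-0.33,0,0,0,0.06]
    - [188,0.26,-0.65,0,0,0,0.12]

```text
t: 21.25
tcp_pos: [0.5593, -0.028, 0.0889]
tool_rot: [0.877, -0.48, -0.002, 0.002]
force: [-7.1, -4.8, 3.6]
finger_gap: 0.264
```

```bash
python3 - <<'E'
from h import *
cmd(*[[.26,-.65,0,0,0,.12]]);plan(-.2,2,.44)
E
```

```text
t 21.25 cmd ang 1.781 r 0.035 z 0.088 | meas ang 1.873 r 0.0343 | lead 0.362 q6 2.33
F rad -2.52 tang 8.2 z 3.59
[188, 0.14, -0.32, 0.0, 0, 0, 0.061]
[188, 0.32, -0.62, 0.0, 0, 0, 0.122]
```

Request:
drive_tool:
  increments:
    - [188,0.14,-0.32,0,0,0,0.06]
    - [188,0.32,-0.62,0,0,0,0.12]

```text
t: 21.45
tcp_pos: [0.5656, -0.0269, 0.0889]
tool_rot: [0.847, -0.532, -0.003, 0.003]
force: [-7.7, -3.1, 4.5]
finger_gap: 0.262
```

```bash
python3 - <<'E'
from h import *
cmd(*[[.32,-.62,0,0,0,.12]]);plan(-.2,2,.52)
E
```

```text
t 21.45 cmd ang 1.581 r 0.0349 z 0.088 | meas ang 1.687 r 0.0341 | lead 0.441 q6 2.45
F rad -2.15 tang 8.0 z 4.47
[188, 0.16, -0.31, 0.0, 0, 0, 0.061]
[188, 0.35, -0.6, 0.0, 0, 0, 0.121]
```

Request:
drive_tool:
  increments:
    - [188,0.16,-0.31,0,0,0,0.07]
    - [188,0.35,-0.6,0,0,0,0.13]

```text
t: 21.65
tcp_pos: [0.5718, -0.0271, 0.0888]
tool_rot: [0.811, -0.585, -0.004, 0.003]
force: [-8.1, -2.0, 6.5]
finger_gap: 0.262
```

```bash
python3 - <<'E'
from h import *
cmd(*[[.35,-.6,0,0,0,.13]]);plan(-.2,2,.56)
E
```

```text
t 21.65 cmd ang 1.382 r 0.035 z 0.088 | meas ang 1.503 r 0.0338 | lead 0.51 q6 2.58
F rad -2.56 tang 7.92 z 6.49
[188, 0.19, -0.29, 0.0, 0, 0, 0.075]
[188, 0.4, -0.57, 0.0, 0, 0, 0.15]
```

Request:
drive_tool:
  increments:
    - [188,0.19,-0.29,0,0,0,0.04]
    - [188,0.4,-0.57,0,0,0,0.08]

```text
t: 21.85
tcp_pos: [0.5768, -0.0287, 0.0886]
tool_rot: [0.787, -0.617, -0.005, 0.004]
force: [-12.2, -1.8, 7.0]
finger_gap: 0.26
```

```bash
python3 - <<'E'
from h import *
cmd(*[[.4,-.57,0,0,0,.08]]);plan(-.2,2,.76)
E
```

```text
t 21.85 cmd ang 1.183 r 0.035 z 0.088 | meas ang 1.348 r 0.0329 | lead 0.629 q6 2.66
F rad -4.47 tang 11.53 z 6.99
[188, 0.22, -0.27, 0.0, 0, 0, 0.035]
[188, 0.47, -0.52, 0.0, 0, 0, 0.069]
```

A step of +3.6 N (7.9 to 11.5 N), exactly as described. One tiny confirming step of 0.08 rad (0.2 mm):

Request:
drive_tool:
  increments:
    - [188,0.17,-0.22,0,0,0,0.02]

```text
t: 21.95
tcp_pos: [0.5787, -0.0297, 0.0885]
tool_rot: [0.781, -0.625, -0.006, 0.004]
force: [-12.7, -2.2, 7.5]
finger_gap: 0.263
```

```bash
python3 - <<'E'
from h import *
cmd(*[[.17,-.22,0,0,0,.02]]);plan(-.2,1,.76)
E
```

```text
t 21.95 cmd ang 1.104 r 0.035 z 0.088 | meas ang 1.285 r 0.0325 | lead 0.689 q6 2.68
F rad -5.74 tang 11.54 z 7.51
[188, 0.5, -0.49, 0.0, 0, 0, 0.129]
```

The reading held at 11.5 N, so the nose is met and pressed in by at most about 0.55 mm. Now I relax and open the fingers together so the crank isn't dragged, then lift.

Request:
drive_tool:
  increments:
    - [130,-0.2,0.4,0,0,0,0]
    - [130,-0.3,0.5,0,0,0,0]
    - [130,-0.3,0.5,0,0,0,0]
    - [130,-0.3,0.5,-2,0,0,0]
    - [130,-0.3,0.5,-6,0,0,0]
    - [130,-0.3,0.5,-10,0,0,0]
    - [130,-0.3,0.5,-12,0,0,0]
    - [130,-0.3,0.5,-12,0,0,0]

```text
t: 22.75
tcp_pos: [0.5833, -0.0287, 0.2123]
tool_rot: [0.781, -0.625, 0.005, -0.002]
force: [0.3, -0.3, -0.6]
finger_gap: 0.488
```

```bash
python3 - <<'E'
from h import *
s=manip.sense();r=R.from_quat(s["tool_rot"]);P=np.array(s["tcp_pos"]);print(P,s["q"].round(2) if hasattr(s["q"],"round") else s["q"],s["force"])
# rotate to yaw: tool y along world -y (camera looking), camera over jig
y=r.as_matrix()[:2,1];yaw=np.arctan2(y[1],y[0]);print("yaw",yaw)
# target TCP for looking: (.60,.05,.26) tool x along +x, y along -y
print(rel([.60,.07,.25],-np.pi/2), rel([.60,.07,.25],np.pi/2))
E
```

```text
[ 0.58332774 -0.0287117   0.21228117] [-0.24  0.47  1.54  0.    1.12  2.68] [ 0.26668179 -0.25421445 -0.55661758]
yaw -2.9205384189057075
(array([-9.25, -3.83, -3.78]), array([-0.005, -0.01 , -1.35 ])) (array([-9.25, -3.83, -3.78]), array([-0.01 ,  0.005,  1.792]))
```

Request:
drive_tool:
  increments:
    - [130,-3,-1,-2,0,0,-0.15]
    - [130,-6,-3,-3.8,0,0,-0.3]
    - [130,-9.25,-3.8,-3.8,0,0,-0.45]
    - [130,-9.25,-3.8,-3.8,0,0,-0.6]
    - [130,-9.25,-3.8,-3.8,0,0,-0.75]
    - [130,-9.25,-3.8,-3.8,0,0,-0.9]
    - [130,-9.25,-3.8,-3.8,0,0,-1.05]
    - [130,-9.25,-3.8,-3.8,0,0,-1.2]
    - [130,-9.25,-3.8,-3.8,0,0,-1.35]
    - [130,-9.25,-3.8,-3.8,0,0,-1.35]
    - [130,-9.25,-3.8,-3.8,0,0,-1.35]

```text
t: 23.85
tcp_pos: [0.5965, 0.0705, 0.245]
tool_rot: [1.0, -0.002, -0.001, -0.0]
force: [0.3, -1.0, -0.4]
finger_gap: 0.49
```

```bash
python3 - <<'E'
from h import *
s=manip.sense();print(s["tcp_pos"],s["q"][5])
c=manip.camera_model("wrist");np.savez("w8.npz",**{k:np.array(c[k]) for k in("mtx","cam_to_world")});im=manip.snapshot("wrist")[:,:,::-1].copy();cv2.imwrite("pics/w8.png",im)
u=proj(c,[.572,.10,.08]).astype(int);x,y=u[0]-130,u[1]-90;print(x,y);cv2.imwrite("pics/w8c.png",cv2.resize(im[y:y+180,x:x+260],None,fx=3,fy=3,interpolation=2))
E
```

```text
[0.5965162  0.07047374 0.24503667] 1.5056891678218804
168 110
```

View pics/w8c.png

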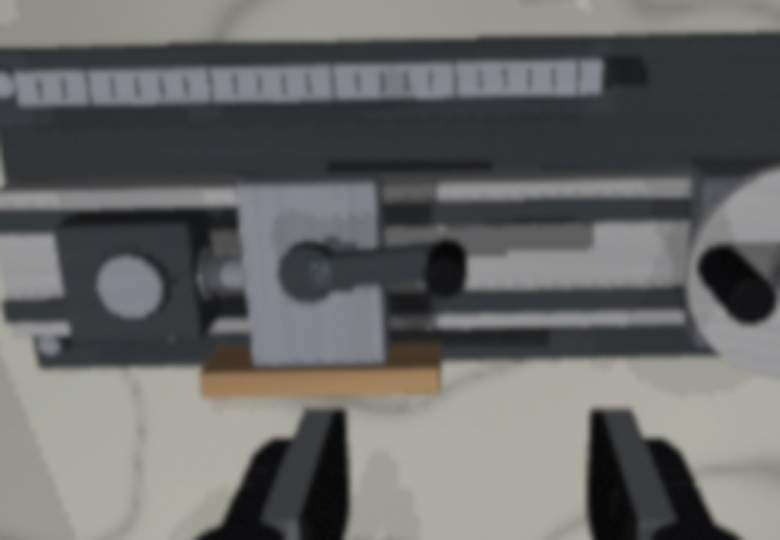

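The last view shows the nose (225,272) bridging the gauge and stop edge (243), the knob top at (447,270), the pivot cap at (306,271), and the handle well away at (735,285).

```bash
python3 - <<'E'
from h import *
c=dict(np.load("w8.npz"));f=lambda x,y,z:plane(c,(168+x/3,110+y/3),z)
k=f(447,270,.099);p=f(306,271,.08);print("knob",k,"pivot",p,np.linalg.norm((k-p)[:2]))
se=f(246,270,.062);he=f(203,270,.066);print("stop edge",se,"house",he,"hub handle",f(715,265,.078),f(755,300,.121))
a=np.arctan2(*(k-p)[[1,0]]);print("lever ang",a)
yaw=a-np.pi/2+np.pi  # tool y tangential
for y in(a+np.pi/2,a-np.pi/2):print(y,rel([k[0],k[1],.14],y))
E
```

```text
knob [0.57894078 0.07784807 0.099     ] pivot [0.57276677 0.13233024 0.08      ] 0.054830882801615806
stop edge [0.56763771 0.15994575 0.062     ] house [0.56892362 0.17608402 0.066     ] hub handle [ 0.57415799 -0.02473648  0.078     ] [ 0.57487789 -0.02689593  0.121     ]
lever ang -1.4579560904911886
0.11284023630370799 (array([-1.76, -0.73, 10.53]), array([-1.000e-03,  1.000e-03, -1.686e+00]))
-3.028752417286085 (array([-1.76, -0.73, 10.53]), array([1.000e-03, 1.000e-03, 1.455e+00]))
```

Request:
drive_tool:
  increments:
    - [130,-0.5,-0.2,2,0,0,-0.15]
    - [130,-1.2,-0.5,4,0,0,-0.3]
    - [130,-1.76,-0.73,6,0,0,-0.45]
    - [130,-1.76,-0.73,8,0,0,-0.6]
    - [130,-1.76,-0.73,10,0,0,-0.75]
    - [130,-1.76,-0.73,10.5,0,0,-0.9]
    - [130,-1.76,-0.73,10.5,0,0,-1.05]
    - [130,-1.76,-0.73,10.5,0,0,-1.2]
    - [130,-1.76,-0.73,10.5,0,0,-1.35]
    - [130,-1.76,-0.73,10.5,0,0,-1.5]
    - [130,-1.76,-0.73,10.5,0,0,-1.65]
    - [130,-1.76,-0.73,10.5,0,0,-1.69]
    - [130,-1.76,-0.73,10.5,0,0,-1.69]

```text
t: 25.2
tcp_pos: [0.5792, 0.0777, 0.1408]
tool_rot: [0.664, 0.747, -0.0, -0.0]
force: [0.4, 0.1, 0.2]
finger_gap: 0.485
```

```bash
python3 - <<'E'
from h import *
s=manip.sense();print(s["tcp_pos"],s["q"][5])
print(rel([.579,.078,.083],.113))
E
```

```text
[0.57924869 0.07767198 0.14082656] -0.17495402855641823
(array([ 0.04, -0.02,  5.78]), array([-0.   ,  0.   ,  0.004]))
```

Request:
drive_tool:
  increments:
    - [130,0,0,2.5,0,0,0]
    - [130,0,0,5,0,0,0]
    - [130,0,0,5.7,0,0,0]
    - [130,0,0,5.7,0,0,0]
    - [183,0,0,5.7,0,0,0]
    - [183,0,0,5.7,0,0,0]
    - [183,0,0,5.7,0,0,0]

```text
t: 25.9
tcp_pos: [0.58, 0.0777, 0.0851]
tool_rot: [0.664, 0.748, 0.001, 0.001]
force: [-0.5, 0.0, 0.5]
finger_gap: 0.283
```

```bash
python3 - <<'E'
from h import *
s=manip.sense();r=R.from_quat(s["tool_rot"]);P=np.array([.5792,.0777,.084]);C=np.array([.5728,.1323]);print(s["force"],s["tcp_pos"])
d=P[:2]-C;a=np.arctan2(d[1],d[0]);n=14;th=1.54
for k in range(1,n+1):
    b=a+th*k/n;v=r.inv().apply(np.array([*(C+.055*np.array([np.cos(b),np.sin(b)])),.084])-P)*100;print([183,*map(float,v.round(2)[:2]),0,0,0,round(-th*k/n,2)])
E
```

```text
[-0.51577873  0.00809621  0.4956899 ] [0.57998199 0.07767081 0.08509583]
[183, 0.03, 0.6, 0, 0, 0, -0.11]
[183, 0.13, 1.2, 0, 0, 0, -0.22]
[183, 0.29, 1.78, 0, 0, 0, -0.33]
[183, 0.52, 2.34, 0, 0, 0, -0.44]
[183, 0.8, 2.88, 0, 0, 0, -0.55]
[183, 1.15, 3.37, 0, 0, 0, -0.66]
[183, 1.54, 3.83, 0, 0, 0, -0.77]
[183, 1.98, 4.24, 0, 0, 0, -0.88]
[183, 2.47, 4.6, 0, 0, 0, -0.99]
[183, 2.99, 4.91, 0, 0, 0, -1.1]
[183, 3.54, 5.15, 0, 0, 0, -1.21]
[183, 4.12, 5.34, 0, 0, 0, -1.32]
[183, 4.71, 5.46, 0, 0, 0, -1.43]
[183, 5.32, 5.51, 0, 0, 0, -1.54]
```

Request:
drive_tool:
  increments:
    - [183,0.03,0.6,0,0,0,-0.11]
    - [183,0.13,1.2,0,0,0,-0.22]
    - [183,0.29,1.78,0,0,0,-0.33]
    - [183,0.52,2.34,0,0,0,-0.44]
    - [183,0.8,2.88,0,0,0,-0.55]
    - [183,1.15,3.37,0,0,0,-0.66]
    - [183,1.54,3.83,0,0,0,-0.77]
    - [183,1.98,4.24,0,0,0,-0.88]
    - [183,2.47,4.6,0,0,0,-0.99]
    - [183,2.99,4.91,0,0,0,-1.1]
    - [183,3.54,5.15,0,0,0,-1.21]
    - [183,4.12,5.34,0,0,0,-1.32]

```text
t: 27.1
tcp_pos: [0.6279, 0.1251, 0.0848]
tool_rot: [0.064, 0.998, 0.0, 0.001]
force: [0.5, -0.1, -0.5]
finger_gap: 0.282
```

Request:
drive_tool:
  increments:
    - [183,0.05,0.6,0,0,0,-0.11]
    - [183,0.15,1.2,0,0,0,-0.22]
    - [183,0.15,1.2,0,0,0,-0.22]
    - [183,0.15,1.2,0,0,0,-0.22]

```text
t: 27.5
tcp_pos: [0.6276, 0.137, 0.0845]
tool_rot: [-0.043, 0.999, -0.0, 0.0]
force: [-0.2, -0.1, -0.1]
finger_gap: 0.282
```

Almost no force felt, so I'll push a little further and check numerically where the knob is.

Request:
drive_tool:
  increments:
    - [183,0.05,0.4,0,0,0,-0.04]
    - [183,0.05,0.6,0,0,0,-0.06]
    - [183,0.05,0.6,0,0,0,-0.06]

```text
t: 27.8
tcp_pos: [0.6264, 0.1429, 0.0842]
tool_rot: [-0.073, 0.997, -0.0, 0.0]
force: [-0.1, 0.3, -0.5]
finger_gap: 0.282
```

```bash
python3 - <<'E'
from h import *
s=manip.sense();print(s["tcp_pos"],s["force"])
cs=manip.camera_model("scene");S=manip.snapshot("scene")[:,:,::-1];cv2.imwrite("pics/s9.png",S)
a=cv2.imread("pics/scene0.png")
for n,P in(("open",[.579,.078,.09]),("locked",[.628,.1285,.09])):
    u=proj(cs,P);x,y=u.round().astype(int);print(n,u.round(1));print("now\n",S[y-5:y+6,x-6:x+7].max(2))
E
```

```text
[0.62643781 0.14286725 0.08416398] [-0.0662524   0.26064592 -0.54243172]
open [320.7 194.5]
now
 [[ 57  51  45  43  48  61  55  55  61  73 114 127 102]
 [ 46  50  53  50  36  27  29  35  51  60  74  86  75]
 [ 61  64  61  42  29  29  28  28  39  53  62  63  62]
 [ 82  58  39  30  28  27  29  29  38  56  63  63  63]
 [ 78  56  35  25  25  26  26  25  37  56  63  64  63]
 [ 63  60  44  21  18  21  22  19  42  59  63  62  57]
 [ 63  59  42  22  18  16  17  17  41  57  60  53  49]
 [ 63  69  51  19  17  18  17  19  39  53  58  61  63]
 [ 94 113  89  35  16  15  18  20  43  64  86  94  81]
 [144 138 113  67  24  16  18  36  61  86  95  95  92]
 [143 143 139 109  61  41  48  71  89  95  96  96  97]]
locked [346.9 199.9]
now
 [[123 125  93  40  22  24  22  23  43  60  61  61  69]
 [124 125 112  74  27  24  22  23  45  63  61  65  69]
 [128 119 108  78  43  29  23  23  50  66  61  63  67]
 [121  94  66  60  56  44  32  37  55  68  60  61  61]
 [ 73  64  64  60  61  59  54  60  64  66  67  63  60]
 [ 65  65  65  65  66  68  70  66  63  59  56  58  59]
 [ 65  64  66  69  68  67  66  59  55  58  58  59  58]
 [ 66  68  69  67  66  60  57  58  59  58  57  58  58]
 [ 69  66  64  58  56  57  57  56  58  59  58  59  59]
 [ 64  58  47  53  57  57  58  58  58  58  59  59  59]
 [ 48  51  58  58  59  58  58  59  59  58  57  58  58]]
```

```bash
python3 - <<'E'
from h import *
cs=manip.camera_model("scene");cw=manip.camera_model("wrist");S=cv2.imread("pics/s9.png");W=manip.snapshot("wrist")[:,:,::-1];cv2.imwrite("pics/w9.png",W)
for n,P in(("f-",[.626,.123,.086]),("f+",[.627,.163,.086]),("tcp",[.6264,.1429,.085]),("open bottom",[.579,.078,.069]),("open top",[.579,.078,.099]),("locked bot",[.628,.129,.069]),("locked top",[.628,.129,.099]),("pivot",[.5728,.1323,.08])):
    print(n,"scene",proj(cs,P).round(1),"wrist",proj(cw,P).round(1))
m=(S.max(2)<34).astype(np.uint8);m[:160]=0;m[230:]=0;m[:,:290]=0;m[:,390:]=0
k,l,st,ce=cv2.connectedComponentsWithStats(m);print([(x.tolist(),c.round(1).tolist()) for x,c in zip(st[1:],ce[1:]) if x[4]>8])
# arm of lever: grey profile between pivot and knob positions
for n,Q in(("open arm",[.5755,.107,.076]),("locked arm",[.60,.131,.076]),("open arm2",[.577,.095,.076]),("locked arm2",[.61,.13,.076])):
    u=proj(cs,Q).round().astype(int);v=proj(cw,Q).round().astype(int);A=cv2.imread("pics/scene0.png");print(n,S[u[1]-1:u[1]+2,u[0]-1:u[0]+2].mean((0,1)).round(),v,W[v[1],v[0]] if 0<=v[1]<400 and 0<=v[0]<640 else None)
E
```

```text
f- scene [344.6 201.1] wrist [290.1 237.8]
f+ scene [357.3 194.9] wrist [356.8 248.3]
tcp scene [350.9 198.1] wrist [323.5 242.2]
open bottom scene [320.5 198.7] wrist [226.3 143. ]
open top scene [320.8 192.6] wrist [207.4 150. ]
locked bot scene [346.3 204. ] wrist [301.8 230.8]
locked top scene [347.3 198. ] wrist [298.1 252.4]
pivot scene [336.5 186.4] wrist [318.8 148.6]
[([336, 160, 42, 39, 819], [355.7, 175.3]), ([318, 190, 5, 9, 38], [320.1, 194.1])]
open arm [60. 58. 55.] [274 146] [81 77 73]
locked arm [118. 115. 112.] [310 193] [79 76 72]
open arm2 [59. 58. 54.] [253 145] [81 76 72]
locked arm2 [79. 77. 75.] [306 208] [64 60 57]
```

The knob's black blob in the scene view, centroid (320.1,194.1), is still at its open position. The pads swing back when part-open, so the tips passed over the knob. I'll go back and sit lower.

```bash
python3 - <<'E'
from h import *
print(rel([.579,.078,.14],.113),manip.sense()["q"][5])
cs=manip.camera_model("scene");print(plane(cs,(320.6,194.5),.087))
E
```

```text
(array([ 5.64, -5.71, -5.59]), array([-0.   ,  0.   ,  1.605])) -1.6672954093946908
[0.57732819 0.07877363 0.087     ]
```

Request:
drive_tool:
  increments:
    - [140,0,0,-4,0,0,0]
    - [140,1,-1,-5.6,0,0,0.15]
    - [140,3,-3,-5.6,0,0,0.3]
    - [140,5.6,-5.7,-5.6,0,0,0.45]
    - [140,5.6,-5.7,-5.6,0,0,0.6]
    - [140,5.6,-5.7,-5.6,0,0,0.75]
    - [140,5.6,-5.7,-5.6,0,0,0.9]
    - [140,5.6,-5.7,-5.6,0,0,1.05]
    - [140,5.6,-5.7,-5.6,0,0,1.2]
    - [140,5.6,-5.7,-5.6,0,0,1.35]
    - [140,5.6,-5.7,-5.6,0,0,1.5]
    - [140,5.6,-5.7,-5.6,0,0,1.6]
    - [140,5.6,-5.7,-5.6,0,0,1.6]
    - [140,5.6,-5.7,-4,0,0,1.6]
    - [140,5.6,-5.7,-1,0,0,1.6]
    - [140,5.6,-5.7,0.9,0,0,1.6]
    - [140,5.6,-5.7,0.9,0,0,1.6]
    - [188,5.6,-5.7,0.9,0,0,1.6]
    - [188,5.6,-5.7,0.9,0,0,1.6]
    - [188,5.6,-5.7,0.9,0,0,1.6]

```text
t: 29.9
tcp_pos: [0.5794, 0.0782, 0.0759]
tool_rot: [0.664, 0.748, 0.0, 0.0]
force: [-2.0, -0.1, -1.2]
finger_gap: 0.262
```

Request:
drive_tool:
  increments:
    - [188,0.03,0.6,0,0,0,-0.11]
    - [188,0.13,1.2,0,0,0,-0.22]
    - [188,0.29,1.78,0,0,0,-0.33]
    - [188,0.52,2.34,0,0,0,-0.44]

```text
t: 30.3
tcp_pos: [0.6013, 0.0866, 0.0758]
tool_rot: [0.483, 0.876, -0.0, -0.001]
force: [-3.4, 0.1, 0.3]
finger_gap: 0.266
```

```bash
cat > kn.py <<'E'
from h import *
S=manip.snapshot("scene")[:,:,::-1];m=(S.max(2)<34).astype(np.uint8);m[:160]=0;m[230:]=0;m[:,:290]=0;m[:,390:]=0
k,l,st,ce=cv2.connectedComponentsWithStats(m);print([(x.tolist(),c.round(1).tolist()) for x,c in zip(st[1:],ce[1:]) if x[4]>8]);print(manip.sense()["tcp_pos"],manip.sense()["force"])
E
python3 kn.py
```

```text
[([306, 160, 48, 45, 899], [329.3, 180.0]), ([356, 180, 12, 9, 31], [361.9, 183.7])]
[0.60259733 0.08696603 0.07582283] [-1.39937171  0.34613399 -1.18646526]
```

Now it resists with about 3 N, so the knob is caught. Continuing the arc.

Request:
drive_tool:
  increments:
    - [188,0.03,0.6,0,0,0,-0.11]
    - [188,0.13,1.2,0,0,0,-0.22]
    - [188,0.29,1.78,0,0,0,-0.33]
    - [188,0.52,2.34,0,0,0,-0.44]
    - [188,0.8,2.88,0,0,0,-0.55]
    - [188,1.15,3.37,0,0,0,-0.66]
    - [188,1.54,3.83,0,0,0,-0.77]
    - [188,1.98,4.24,0,0,0,-0.88]

```text
t: 31.15
tcp_pos: [0.6272, 0.1251, 0.0756]
tool_rot: [0.064, 0.998, -0.0, -0.0]
force: [-2.1, -2.5, -1.0]
finger_gap: 0.267
```

Request:
drive_tool:
  increments:
    - [188,0.03,0.6,0,0,0,-0.11]
    - [188,0.1,1.0,0,0,0,-0.18]
    - [188,0.1,1.0,0,0,0,-0.18]

```text
t: 31.45
tcp_pos: [0.6278, 0.1345, 0.0757]
tool_rot: [-0.024, 1.0, -0.001, 0.0]
force: [-0.9, -3.3, 0.8]
finger_gap: 0.264
```

Request:
drive_tool:
  increments:
    - [188,0,0.3,0,0,0,-0.03]
    - [188,0,0.3,0,0,0,-0.03]
    - [188,0,0.3,0,0,0,-0.03]

```text
t: 31.75
tcp_pos: [0.6274, 0.1352, 0.0756]
tool_rot: [-0.039, 0.999, -0.003, -0.0]
force: [-1.1, -9.2, 0.5]
finger_gap: 0.267
```

Request:
drive_tool:
  increments:
    - [188,0,0.3,0,0,0,-0.03]
    - [188,0,0.3,0,0,0,-0.03]
    - [188,0,0.3,0,0,0,-0.03]

```text
t: 32.05
tcp_pos: [0.6271, 0.1358, 0.0755]
tool_rot: [-0.054, 0.999, -0.004, -0.001]
force: [-2.8, -14.8, 1.0]
finger_gap: 0.266
```

Firm end stop: 9 to 15 N with no further movement. Relaxing, opening and lifting clear.

Request:
drive_tool:
  increments:
    - [150,0,-0.5,0,0,0,0]
    - [130,0,-0.6,0,0,0,0]
    - [130,0,-0.6,0,0,0,0]
    - [130,0,-0.6,0,0,0,0]
    - [130,0,-0.6,-3,0,0,0]
    - [130,0,-0.6,-7,0,0,0]
    - [130,0,-0.6,-12,0,0,0]
    - [130,0,-0.6,-17,0,0,0]
    - [130,0,-0.6,-20,0,0,0]
    - [130,5,-0.6,-20,0,0,0]
    - [130,10,-0.6,-20,0,0,0]
    - [130,10,-0.6,-20,0,0,0]

```text
t: 33.25
tcp_pos: [0.5174, 0.1255, 0.2728]
tool_rot: [-0.055, 0.998, 0.0, -0.007]
force: [0.4, 0.8, 0.9]
finger_gap: 0.496
```

```bash
python3 - <<'E'
from h import *
s=manip.sense();print(s["tcp_pos"],s["force"],s["t"])
S=manip.snapshot("scene")[:,:,::-1];cs=manip.camera_model("scene");cv2.imwrite("pics/s10.png",S)
m=(S.max(2)<36).astype(np.uint8)
m[:155]=0;m[240:]=0;m[:,:240]=0;m[:,400:]=0
k,l,st,ce=cv2.connectedComponentsWithStats(m);print([(x.tolist(),c.round(1).tolist()) for x,c in zip(st[1:],ce[1:]) if x[4]>8])
print("expect knob open",proj(cs,[.579,.078,.084]),"locked",proj(cs,[.628,.129,.084]),"handle at 1.28",proj(cs,[.575,-.026,.1]))
for cc in ce[1:]:
    P=plane(cs,cc,.086);print(P.round(4),np.round([np.linalg.norm(P[:2]-[.5728,.1323]),np.arctan2(P[1]-.1323,P[0]-.5728)],3))
E
```

```text
[0.5174316  0.12551653 0.27275811] [0.40526776 0.83660469 0.94909384] 33.25
[([343, 176, 4, 5, 9], [344.8, 178.2]), ([351, 179, 18, 11, 62], [359.3, 184.6]), ([343, 195, 7, 10, 49], [346.5, 199.6]), ([282, 202, 7, 13, 68], [285.0, 207.9]), ([323, 213, 6, 10, 29], [325.2, 217.8])]
expect knob open [320.64420055 195.69149171] locked [346.80968895 201.0347417 ] handle at 1.28 [285.10458685 208.44012221]
[0.5647 0.1639 0.086 ] [0.033 1.822]
[0.6022 0.1863 0.086 ] [0.061 1.073]
[0.5692 0.0819 0.086 ] [ 0.051 -1.642]
[0.5832 0.1188 0.086 ] [ 0.017 -0.913]
[0.6249 0.1298 0.086 ] [ 0.052 -0.047]
[ 0.5658 -0.0221  0.086 ] [ 0.155 -1.616]
[0.6338 0.0882 0.086 ] [ 0.075 -0.625]
[0.6338 0.0821 0.086 ] [ 0.079 -0.688]
[0.6434 0.0526 0.086 ] [ 0.106 -0.846]
[0.6346 0.0423 0.086 ] [ 0.109 -0.969]
[0.652  0.0377 0.086 ] [ 0.123 -0.874]
[0.6518 0.026  0.086 ] [ 0.132 -0.932]
[0.6519 0.0318 0.086 ] [ 0.128 -0.904]
[ 0.671  -0.0164  0.086 ] [ 0.178 -0.987]
```

The knob is at the locked position: (346.5,199.6), angle about -0.05, as expected for 1.5 rad. The crank handle is where I left it: (285.0,207.9) against a predicted (285.1,208.4).

```bash
python3 -c "
from station import manip
print(manip.sign_off())"
```

```text
the job is handed in; nothing more can be done
None
```

The job is done and handed in at about 33 s: the stop is set just against the nose and the lock lever is over at its end. `sign_off` gives no verdict, so these are my own checks.

- **Winding back:** I turned the crank anticlockwise with the fingers loosely around the handle until the stop stood clear. Free resistance was 7–9 N, and the camera showed the nose standing free.
- **Setting the stop:** Winding forward through the slack, the resistance stayed at about 8–9.5 N. It then stepped from 7.9 to 11.5 N and held at 11.5 N on one small confirming move. From the crank angle since the last free reading, the nose is pressed in by at most about 0.55 mm. I then let go without turning back, and a later camera check put the handle within a pixel of where I left it.
- **Lock lever:** It came up hard against its end stop, reading up to 15 N with almost no movement. After release the knob measured about -0.05 rad, which is the locked position. The robot was clear of everything at hand-in.

**What went wrong and was mended:**
- The handle slipped out of the fingers once on the way back, because I let the tool lag too far behind the crank. I re-gripped it.
- The first try at the lever passed over the knob, which I saw in the image, so I repeated it lower.

**What I could not confirm:**
- Free drive forward read up to 9.75 N, above the stated 6–8 N. I took this as arm drag because it did not persist.
- I did not check the bystanders again after the lever work. The fingers went nowhere near them.

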